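# Pack bamboo brush handles in the bolted presentation case

### The job

Pack the loose bamboo brush handles lying beside the lacquered case: draw the case's bolt fully back, then raise the lid all the way to its open stop, lay every one of these handles down in a groove of its own (any groove, either way round, roughly centred end to end), lower the lid gently until it is fully shut, and push the bolt fully home. Keep the bolt back whenever the lid is up, bring the lid gently onto its stop at either end, and leave the cup, the inkstone and the jar alone.

Things in the scene. Friction and masses are not known exactly. Their poses are not given: they have to be found in the camera images.
- case: Dark red lacquered case, fixed to the table. Origin at the centre of its underside; x towards the hinge at the back, y along the grooves, z up. Tray 154 mm (x) by 210 mm (y), rim 20 mm high, 6 mm walls, floor top at z 7 mm. Two cream cradle bars at y -45 and +45 mm, 16 mm wide, form four grooves. A 22 mm high bolt housing stands in front: x -118 to -78, y -123 to -23 mm.
- groove1 (a point): Middle of groove 1 of 4 (1 nearest the robot), on its seat, z 34 mm; case x -57 mm, y 0. The groove is open-topped, 20 mm wide at the cradles, runs along the case's y; the ribs beside it rise to z 46 mm. A seated handle's centre is at z 40 mm; centred, it leaves 19 mm free at each end. A handle lying on top of the ribs is not seated and stops the lid.
- groove2 (a point): Middle of groove 2 of 4 (1 nearest the robot), on its seat, z 34 mm; case x -21 mm, y 0. The groove is open-topped, 20 mm wide at the cradles, runs along the case's y; the ribs beside it rise to z 46 mm. A seated handle's centre is at z 40 mm; centred, it leaves 19 mm free at each end. A handle lying on top of the ribs is not seated and stops the lid.
- groove3 (a point): Middle of groove 3 of 4 (1 nearest the robot), on its seat, z 34 mm; case x 15 mm, y 0. The groove is open-topped, 20 mm wide at the cradles, runs along the case's y; the ribs beside it rise to z 46 mm. A seated handle's centre is at z 40 mm; centred, it leaves 19 mm free at each end. A handle lying on top of the ribs is not seated and stops the lid.
- groove4 (a point): Middle of groove 4 of 4 (1 nearest the robot), on its seat, z 34 mm; case x 51 mm, y 0. The groove is open-topped, 20 mm wide at the cradles, runs along the case's y; the ribs beside it rise to z 46 mm. A seated handle's centre is at z 40 mm; centred, it leaves 19 mm free at each end. A handle lying on top of the ribs is not seated and stops the lid.
- lid (a joint): Lid angle, rad: 0 shut, 1.9 at its open stop (leaning 0.33 past upright, away from the robot). Hinge along the case's y at the back rim. Friction hinge, 0.4 N m: the 0.3 kg lid stays where left; about 4 N at the tab lifts it. A cover 154 x 210 mm, 42 mm deep; shut, its top is at z 62 mm, its underside at 56. Gentle means under about 1 rad/s on reaching a stop.
- lid_grip (a point): Pinching point on the lid's brass tab. The tab juts 45 mm forward (-x when shut) from the lid's front edge, 20 mm wide (along the case's y), 10 mm thick; this point is on its middle, 30 mm from the edge, at z 40 mm when shut. Pinched across its 20 mm width it turns between the fingers as the lid swings; with the lid up the tab sticks up. Turns with the lid.
- lid_hinge (a point): Point on the hinge axis, level with the tab along y; fixed to the case at case x +77, y +62, z 20 mm. Shut, the tab's point lies 184 mm before it (-x) and 20 mm above it; a positive turn about the case's y axis opens.
- bolt (a joint): Travel of the bolt, m: 0 drawn fully back (unlocked), 0.040 fully home (its steel rod through the loop on the lid's front). Grows along the case's +y. Friction 1.5 N; it stays where it is left.
- bolt_grip (a point): Middle of the bolt's upright brass grip, 49 mm above the table; case x -101 mm, y = -95 mm + travel. The grip is 16 mm along y, 24 mm along x; its top is at z 65 mm. The shut lid's front wall is 24 mm behind this point.
- handle1: Brown bamboo brush handle blank, square bar 12 x 12 x 160 mm with rounded edges, dark horn ends, 35 g. Origin at its centre, x axis along its length; lying on the table its origin is 6 mm up. It may come to lie on any of its four long faces. All handles are alike; three or four are present.
- handle2: Brown bamboo brush handle blank, square bar 12 x 12 x 160 mm with rounded edges, dark horn ends, 35 g. Origin at its centre, x axis along its length; lying on the table its origin is 6 mm up. It may come to lie on any of its four long faces. All handles are alike; three or four are present.
- handle3: Brown bamboo brush handle blank, square bar 12 x 12 x 160 mm with rounded edges, dark horn ends, 35 g. Origin at its centre, x axis along its length; lying on the table its origin is 6 mm up. It may come to lie on any of its four long faces. All handles are alike; three or four are present.
- handle4: Brown bamboo brush handle blank, square bar 12 x 12 x 160 mm with rounded edges, dark horn ends, 35 g. Origin at its centre, x axis along its length; lying on the table its origin is 6 mm up. It may come to lie on any of its four long faces. All handles are alike; three or four are present.
- cup: White cup, 72 mm across, 85 mm tall, origin at its underside. A bystander.
- inkstone: Flat black inkstone, 100 x 140 x 22 mm, origin at its underside. A bystander.
- glue_jar: Jar with a wooden cap, 64 mm across, 80 mm tall, origin at its underside. A bystander.
There are look-alikes about, which are no part of the job. What is shaped like the handle1 but blue or green is not meant. Leave any green look-alike of the handle3 alone.

How it is judged:
On the way, in this order (a step that is already met when the one before it is completed fails the run):
1. the bolt is drawn fully back while the lid is shut (value of joint bolt below 0.005 m and value of joint lid below 0.06 rad), for 0.2 s.
2. the lid is raised to its open stop (value of joint lid above 1.78 rad), for 0.2 s.
3. with the lid still up, every handle lies seated in a groove (value of joint lid above 1.4 rad and x of handle1 in the frame of case between -0.075 and 0.075 m and y of handle1 in the frame of case between -0.02 and 0.02 m and z of handle1 in the frame of case between 0.036 and 0.044 m and angle between the x axis of each of handle1, handle2, handle3, handle4 and the y axis of case, either way round below 0.12 rad and x of handle2 in the frame of case between -0.075 and 0.075 m and y of handle2 in the frame of case between -0.02 and 0.02 m and z of handle2 in the frame of case between 0.036 and 0.044 m and x of handle3 in the frame of case between -0.075 and 0.075 m and y of handle3 in the frame of case between -0.02 and 0.02 m and z of handle3 in the frame of case between 0.036 and 0.044 m and x of handle4 in the frame of case between -0.075 and 0.075 m and y of handle4 in the frame of case between -0.02 and 0.02 m and z of handle4 in the frame of case between 0.036 and 0.044 m), for 0.2 s.
4. the lid is lowered fully shut with the bolt still back (value of joint lid below 0.04 rad and value of joint bolt below 0.012 m), for 0.2 s.
5. the bolt is pushed fully home (value of joint bolt above 0.035 m and value of joint lid below 0.04 rad), for 0.2 s.
At the end, for the whole second after the job is handed in: Every handle present lies at rest in a groove (centre 36 to 44 mm above the table, within 20 mm of the groove's middle lengthwise, along the groove within 0.12 rad), the lid is shut (under 0.04 rad) and the bolt is home (within 5 mm of the end of its 40 mm travel) (all of step 5 and x of handle1 in the frame of case between -0.075 and 0.075 m and y of handle1 in the frame of case between -0.02 and 0.02 m and z of handle1 in the frame of case between 0.036 and 0.044 m and angle between the x axis of each of handle1, handle2, handle3, handle4 and the y axis of case, either way round below 0.12 rad and x of handle2 in the frame of case between -0.075 and 0.075 m and y of handle2 in the frame of case between -0.02 and 0.02 m and z of handle2 in the frame of case between 0.036 and 0.044 m and x of handle3 in the frame of case between -0.075 and 0.075 m and y of handle3 in the frame of case between -0.02 and 0.02 m and z of handle3 in the frame of case between 0.036 and 0.044 m and x of handle4 in the frame of case between -0.075 and 0.075 m and y of handle4 in the frame of case between -0.02 and 0.02 m and z of handle4 in the frame of case between 0.036 and 0.044 m and linear speed of each of handle1, handle2, handle3, handle4 below 0.03 m/s); the robot touches nothing.
It fails at once if the lid is slammed onto a stop (over 1.2 rad/s within 0.1 rad of it) ((value of joint lid below 0.1 rad and velocity of joint lid below -1.2 rad/s) or (value of joint lid above 1.8 rad and velocity of joint lid above 1.2 rad/s)).
It fails at once if the bolt is pushed out (over 12 mm) while the lid is up (over 0.15 rad) (value of joint bolt above 0.012 m and value of joint lid above 0.15 rad).
It fails at once if a bystander is moved more than 30 mm or tipped over (distance of any of cup, inkstone, glue_jar from where it was at the start of the episode above 0.03 m or angle between any of cup, inkstone, glue_jar's own z axis and vertical above 0.5 rad).
Of handle1, handle2, handle3, handle4 only 3 to 4 are there at a start; the rules pass over those that are not, and their reading is None.
At some moment in a run one of handle1, handle2, handle3, handle4 may be knocked a few centimetres aside while the robot is not near it.
Once in a run the grip may slacken for a moment while it holds something.
It also fails if it takes over 210 s, if anything falls off the work surface, if the arm or the gripper's body presses on something with over 40 N, if the wrist force passes 120 N, or if a joint passes its speed limit or range.

### The arm

A 6-joint arm with a two-finger parallel gripper is mounted at the origin on the work surface. World frame = base frame: x ahead of the robot, y to its left, z up, the work surface at z = 0. Lengths are in m, angles in rad, forces in N, time in s.
With the tool pointing down it reaches from about 0.35 to 0.775 m from the base axis. Payload 5.5 kg.
Tool frame: the origin (TCP) lies on the centre line of the jaws, within the pads' length; the fingertips stand 19 mm ahead of it and the grasp point (between the pads) is the TCP; z points along the fingers, x is the direction in which the jaws open and shut, and the axes are right-handed (so a half turn about z gives the same grasp; the last joint's range is limited). The gripper opens to 85 mm and grips with 20 to 120 N. Pads are 22 mm wide; open, the fingers measure 114 mm over their backs; the gripper's body (76 mm by 85 mm) begins 54 mm behind the grasp point. The pads swing forward as they close: fully open they stand 13 mm farther back than shut.
Start: joints at [1.149, 0.313, 0.046, 1.304, 0, 1.431], TCP at [0.16, 0.552, 0.25] pointing down, gripper open.
Joint ranges: [-2.76, 2.76], [-0.86, 1.69], [-1.03, 1.26], [-2.2, 2.34], [-1.47, 1.5], [-3.14, 3.14]. Speed limits (rad/s): [2.57, 2.57, 3.14, 3.14, 3.14, 3.14].

### API

Orientations are given as [roll, pitch, yaw] about the fixed x, y, z axes, in that order (R = Rz(yaw) Ry(pitch) Rx(roll)).
In Python, from cell import bot gives the robot as it stands. The module is installed in compiled form; this text tells all that it offers.
- The arm moves only by the shell command python3 -m handwheel 'ROWS'. ROWS is a JSON object of lists of equal length, an entry for each row: "jaw": the opening, from -1 (shut) to 1 (fully open); "dp": the shift along the tool's x, y, z normalised to -1 to 1, where 1 is 40 cm, a list of three; "turn": the turn, a rotation vector about the tool's x, y, z normalised to -1 to 1, where 1 is 180 degrees, a list of three. In form: {"jaw": [jaw, ...], "dp": [[x, y, z], ...], "turn": [[ax, ay, az], ...]}. A call has 1 to 8 rows; each row is the pose to reach, as a shift and turn from the pose measured when the call began, along the tool's axes at that moment, turning the shorter way round; what a row does not reach only later rows make up. A row lasts 1/12 s, in which the tool goes at most 41.7 mm and 7.16 degrees, less where a joint would pass 70% of its speed; a pose out of reach is approached as far as the arm can. A call with a number of a shift or a turn outside -1 to 1 is refused whole. A call with a gripper value outside its range is refused whole. The fingers move at their own pace and stop on an object; the grip force is fixed at half the most. Time passes only in rows, so rows that repeat a pose let the fingers close. It gives the time, the measured TCP pose, the force and the opening at its end, in the units of the state.
- bot.sense(): the state, without advancing time (a new reading comes with each control period).
- bot.capture(name): name is "scene" or "top" or "wrist"; returns the picture (400x640x3 uint8, red, green, blue); there is no depth.
- bot.camera_model(name): a dict with "fov_y" (degrees; the focal length in pixels is half the picture's height over the tangent of half this angle, whatever the lens; pixels are square), "cx", "cy" (the principal point, pixels), "T" (4x4, takes a point from camera to world coordinates). Camera axes: x right, y up, looking along -z (the intrinsics and any distortion apply to the point x, -y, -z); pixel columns grow to the right and rows downward; lengths in m; the calibration is good to about 2 mm. A picture is of the moment at which its call begins: read the wrist's pose just before it. camera_model takes no time and is no camera call; for the wrist camera it gives the pose at the moment of the call.
- bot.sign_off(): hands the job in, once; it reports no verdict.
The state is a dict: "time": time; "joint_pos": joint angles; "qd": joint speeds; "effort": joint torques, N m; "tcp_pos": TCP position; "tool_rot": TCP orientation; "force": force on the tool from outside, world axes, zero at the start; "ft_torque": the same for the moment, N m; "width": opening from 0.0 (shut) to 1.0 (fully open).
Only numpy, scipy, OpenCV 4.12 (cv2) and the standard library are available. Lean on these libraries where they do the work, as an engineer would, in place of code of your own. Each camera call takes 0.05 s, during which the arm holds its last target.

## Working session

There is one attempt and no reset: what is moved stays moved. The work goes in short steps, Python scripts to look and compute and a shell command to move; the robot and the scene stay as the last step left them, time stands still between calls to the robot, and variables do not carry over. Pictures are saved under pics/ and viewed, and the job is handed in when it is done.

```bash
mkdir -p pics; ls; python3 - <<'E'
from cell import bot
import cv2
s=bot.sense();print(s)
for n in("scene","top","wrist"):
    m=bot.camera_model(n);print(n,m)
    cv2.imwrite(f"pics/{n}0.png",bot.capture(n)[:,:,::-1])
E
```

```text
pics
{'time': 0.0, 'joint_pos': array([ 1.14938761e+00,  3.13999738e-01,  4.49850672e-02,  1.30360638e+00,
       -2.44551897e-05,  1.43119294e+00]), 'qd': array([ 0.00024262,  0.00066842, -0.00080822,  0.00094096, -0.00084261,
       -0.00072337]), 'effort': array([-5.16644400e-05, -4.80631149e+01,  2.98533261e+01,  1.96705054e-02,
        2.94745988e-06,  5.69160633e-06]), 'tcp_pos': array([0.15972245, 0.55187399, 0.24941171]), 'tool_rot': array([-3.14136296e+00,  1.81037008e-03,  1.28899122e+00]), 'force': array([ 0.31962186, -0.47225559, -0.09978919]), 'ft_torque': array([-0.04368456, -0.04503984, -0.00813188]), 'width': 1.0028059982048425}
scene {'fov_y': 49.886597765150974, 'cx': 323.84927508696177, 'cy': 209.9768457843099, 'T': array([[ 0.7824983 , -0.51243686,  0.35370168,  0.9729698 ],
       [ 0.62264983,  0.64571621, -0.44199295, -0.61313748],
       [-0.00189743,  0.56609102,  0.82434056,  1.17304206],
       [ 0.        ,  0.        ,  0.        ,  1.        ]])}
top {'fov_y': 51.79880130621093, 'cx': 320.9549271234393, 'cy': 207.2802012339455, 'T': array([[-0.01269688,  0.99756271, -0.06861075,  0.40147709],
       [-0.99980168, -0.01371827, -0.01443619, -0.05467982],
       [-0.01534223,  0.06841384,  0.99753905,  1.10057638],
       [ 0.        ,  0.        ,  0.        ,  1.        ]])}
wrist {'fov_y': 68.75717956158603, 'cx': 320.0297739312598, 'cy': 193.98089278839768, 'T': array([[ 0.27889834, -0.91841055, -0.28060252,  0.08689995],
       [ 0.96031912,  0.26620701,  0.08319269,  0.57360041],
       [-0.00170669, -0.29267027,  0.9562119 ,  0.37331781],
       [ 0.        ,  0.        ,  0.        ,  1.        ]])}
```

View pics/top0.png

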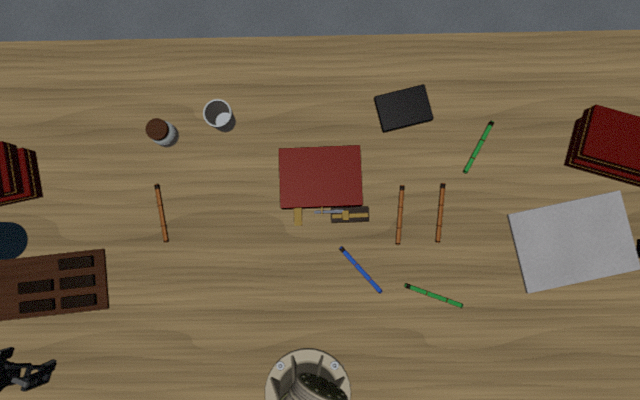

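View pics/scene0.png

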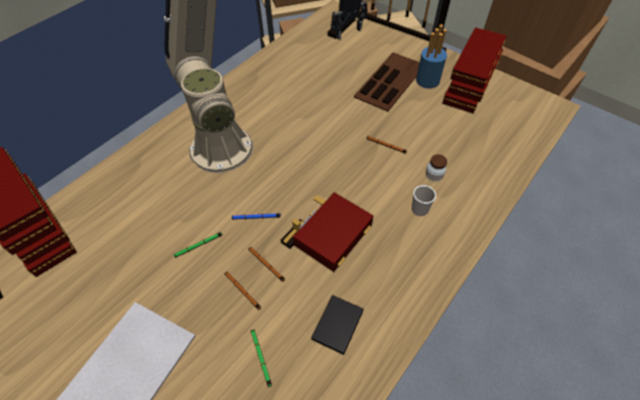

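View pics/wrist0.png

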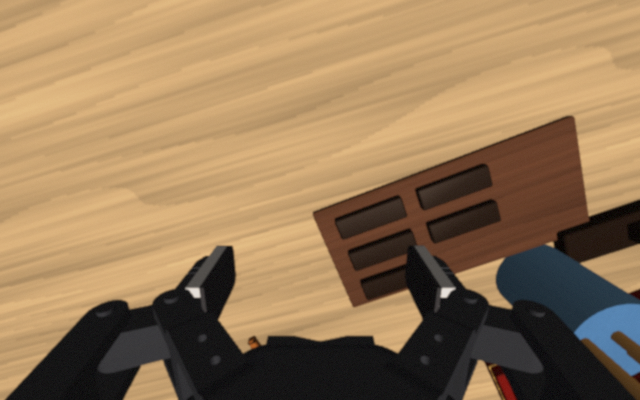

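Top view: three brown handles at (161,212), (400,214), (440,212). Look-alikes are blue at (360,270) and green at (434,295) and (479,147). The case is at (320,177), with its tab at (298,215) and bolt grip near (347,214).

```bash
cat > h.py <<'E'
from cell import bot
import numpy as np, cv2
from scipy.spatial.transform import Rotation as Rn
def f(m): return 200/np.tan(np.radians(m['fov_y']/2))
def cast(m,uv,z):
    uv=np.atleast_2d(uv).astype(float);F=f(m);T=m['T']
    d=np.c_[(uv[:,0]-m['cx'])/F,-(uv[:,1]-m['cy'])/F,-np.ones(len(uv))]@T[:3,:3].T
    o=T[:3,3];return o+d*((z-o[2])/d[:,2])[:,None]
def proj(m,P):
    P=np.atleast_2d(P);q=(P-m['T'][:3,3])@m['T'][:3,:3];F=f(m)
    return np.c_[m['cx']-F*q[:,0]/q[:,2],m['cy']+F*q[:,1]/q[:,2]]
def brown(im):
    h=cv2.cvtColor(im,cv2.COLOR_RGB2HSV)
    return ((h[...,0]>=6)&(h[...,0]<=16)&(h[...,1]>165)).astype(np.uint8)*255
def red(im):
    h=cv2.cvtColor(im,cv2.COLOR_RGB2HSV)
    return (((h[...,0]<=4)|(h[...,0]>=174))&(h[...,1]>170)&(h[...,2]>50)).astype(np.uint8)*255
def blobs(mask,lo=60):
    cs,_=cv2.findContours(mask,cv2.RETR_EXTERNAL,cv2.CHAIN_APPROX_NONE)
    return [c for c in cs if cv2.contourArea(c)>lo]
def pose():
    s=bot.sense();return s,s['tcp_pos'],Rn.from_euler('xyz',s['tool_rot'])
def plan(p,rpy):
    """dp and turn for the move from present pose to p,rpy"""
    s,p0,R0=pose();R1=Rn.from_euler('xyz',rpy)
    print('dp',np.round(R0.inv().apply(np.array(p)-p0)/0.4,4),'turn',np.round((R0.inv()*R1).as_rotvec()/np.pi,4),
      'rows',np.ceil(np.linalg.norm(p-p0)/.0417),np.ceil(np.degrees((R0.inv()*R1).magnitude())/7.16), 't',round(s['time'],2),'F',np.round(s['force'],1),'w',round(s['width'],3))
E
python3 - <<'E'
from h import *
for n,zs in(("top",.012),("scene",.012)):
    im=bot.capture(n);m=bot.camera_model(n)
    print(n)
    for c in blobs(brown(im),40):
        r=cv2.minAreaRect(c);b=cv2.boxPoints(r);
        b=sorted(b.tolist(),key=lambda q:0)
        b=np.array(b)
        if np.linalg.norm(b[0]-b[1])<np.linalg.norm(b[1]-b[2]): b=np.roll(b,-1,0)
        ends=np.array([(b[0]+b[3])/2,(b[1]+b[2])/2])
        W=cast(m,ends,zs);print('brown',np.round(r[0]),np.round(r[1],1),W[:,:2].round(3).tolist(),'L',np.linalg.norm(W[0]-W[1]).round(3))
    for c in blobs(red(im),1500):
        r=cv2.minAreaRect(c);print('red',r,cv2.contourArea(c));
        e=cv2.approxPolyDP(c,6,True)[:,0];print(e.tolist(),cast(m,e,.062)[:,:2].round(3).tolist())
im=bot.capture("top")
cv2.imwrite('pics/crop1.png',cv2.resize(im[130:260,260:460,::-1],None,fx=4,fy=4,interpolation=cv2.INTER_CUBIC))
E
```

```text
top
red ((616.7655639648438, 136.99093627929688), (59.296932220458984, 51.71303176879883), 14.743562698364258) 2584.5
[[595, 105], [583, 153], [639, 169], [639, 117]] [[0.724, -0.74], [0.601, -0.703], [0.558, -0.84], [0.691, -0.849]]
scene
brown [241. 289.] [43.9  3.3] [[0.388, -0.349], [0.528, -0.366]] L 0.141
brown [265. 262.] [42.4  3.1] [[0.382, -0.245], [0.523, -0.26]] L 0.141
brown [ 53. 259.] [10.9 49.7] [[-0.055, -0.711], [-0.063, -0.577]] L 0.134
brown [ 30. 236.] [10.8 53.8] [[-0.187, -0.717], [-0.194, -0.568]] L 0.149
brown [ 32. 228.] [50.4 49.9] [[-0.325, -0.605], [-0.109, -0.641]] L 0.219
brown [ 24. 196.] [42.3 82.2] [[-0.209, -0.663], [-0.512, -0.466]] L 0.362
brown [386. 144.] [39.6  2.4] [[0.399, 0.366], [0.544, 0.394]] L 0.147
brown [459. 102.] [32.3  5.4] [[0.508, 0.738], [0.635, 0.75]] L 0.127
brown [465.  91.] [33.4  5. ] [[0.492, 0.813], [0.624, 0.831]] L 0.133
brown [470.  77.] [37.4  5.6] [[0.461, 0.89], [0.606, 0.931]] L 0.151
red ((332.81683349609375, 226.66830444335938), (49.533260345458984, 66.41960906982422), 39.28940963745117) 2799.5
[[334, 193], [293, 237], [333, 263], [371, 218]] [[0.481, 0.055], [0.485, -0.152], [0.633, -0.146], [0.629, 0.05]]
red ((19.5, 188.0), (80.0, 39.0), 90.0) 1625.5
[[2, 148], [0, 228], [39, 207]] [[-0.546, -0.51], [-0.236, -0.684], [-0.215, -0.567]]
```

View pics/crop1.png

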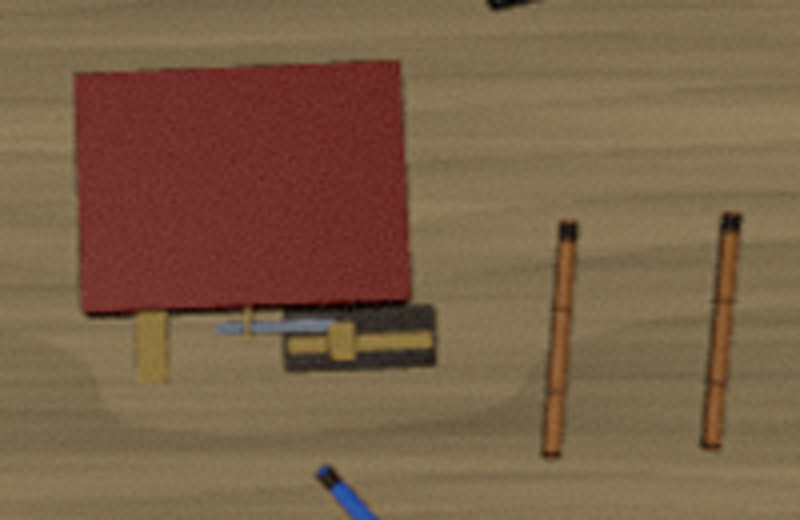

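The crop shows the lid top's corners, brass tab at crop (152,347), bolt grip at (343,341), and two brown handles at (560,340) and (721,331), with the blue look-alike below. The brown ones match the description.

```bash
python3 - <<'E'
from h import *
im=bot.capture("top");m=bot.camera_model("top")
cr=lambda a:np.array(a)/4.+[260-.375,130-.375]
L=cast(m,cr([(75,73),(400,61),(410,302),(84,313)]),.062);print(L.round(4)[:,:2].tolist(),'ctr',L.mean(0).round(4))
print([np.linalg.norm(L[i]-L[i-1]).round(3) for i in range(4)])
v=(L[0]-L[1])+(L[3]-L[2]); print('y dir yaw',np.degrees(np.arctan2(-v[0],v[1])))
v=(L[0]-L[3])+(L[1]-L[2]); print('x dir yaw',np.degrees(np.arctan2(v[1],v[0])))
print('tab',cast(m,cr([(152,382)]),.045)[0].round(4),'boltgrip',cast(m,cr([(343,341)]),.065)[0].round(4))
for e in (cr([(568,222),(552,458)]),cr([(731,213),(711,449)])):
    W=cast(m,e,.012);print(W.round(4)[:,:2].tolist(),W.mean(0).round(4),np.linalg.norm(W[0]-W[1]))
ms=bot.camera_model("scene")
Ls=cast(ms,[(334,193),(293,237),(333,263),(371,218)],.062);print('scene',Ls.round(4)[:,:2].tolist(),Ls.mean(0).round(4))
im2=bot.capture("scene")
cv2.imwrite('pics/crop2.png',cv2.resize(im2[180:280,270:400,::-1],None,fx=6,fy=6,interpolation=cv2.INTER_CUBIC))
cv2.imwrite('pics/crop3.png',cv2.resize(im[160:260,100:230,::-1],None,fx=6,fy=6,interpolation=cv2.INTER_CUBIC))
E
```

```text
[[0.6267, 0.0673], [0.6311, -0.1403], [0.4769, -0.1437], [0.4728, 0.0625]] ctr [ 0.5519 -0.0386  0.062 ]
[np.float64(0.154), np.float64(0.208), np.float64(0.154), np.float64(0.206)]
y dir yaw 1.1846152067843123
x dir yaw 1.5249111841079805
tab [0.4291 0.021  0.045 ] boltgrip [ 0.4527 -0.1009  0.065 ]
[[0.5323, -0.2535], [0.3766, -0.239]] [ 0.4544 -0.2463  0.012 ] 0.1563391253318099
[[0.5367, -0.3613], [0.3812, -0.3431]] [ 0.459  -0.3522  0.012 ] 0.15655208803874823
scene [[0.4806, 0.0548], [0.485, -0.1521], [0.6327, -0.1464], [0.6293, 0.0497]] [ 0.5569 -0.0485  0.062 ]
```

View pics/crop2.png

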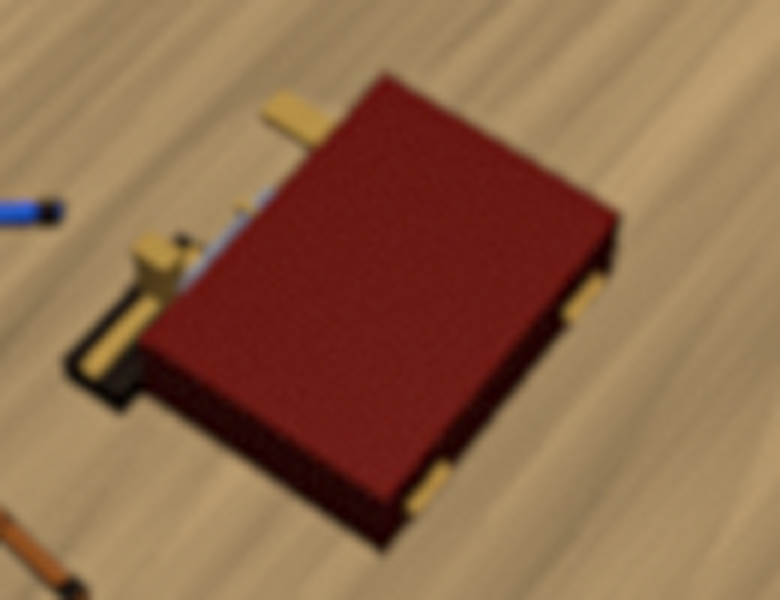

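View pics/crop3.png

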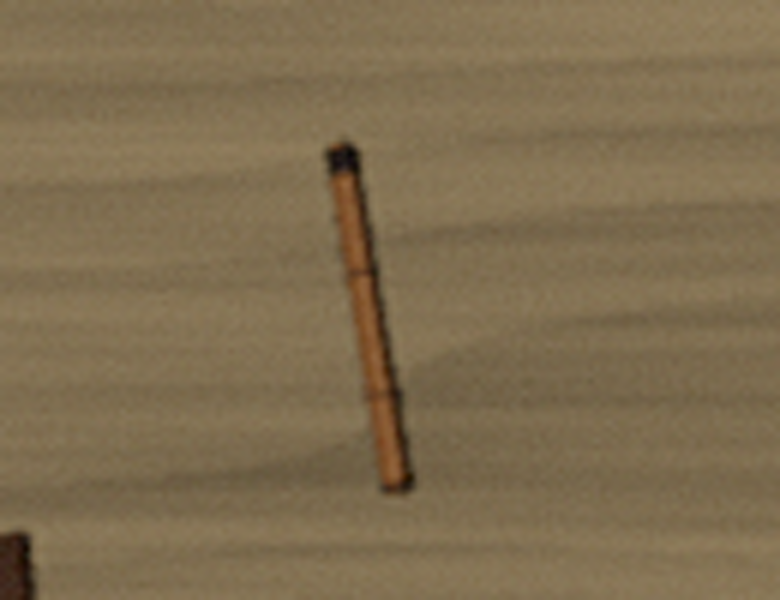

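```bash
python3 - <<'E'
from h import *
plan([.45,-.06,.28],[np.pi,0,1.594])
E
```

```text
dp [-1.2687  1.1223 -0.0743] turn [-0.      0.0001 -0.0971] rows 17.0 3.0 t 0.4 F [-1.   0.1  1. ] w 1.0
```

```bash
python3 -m handwheel '{"jaw":[0,0,0,0,0,0,0,0],"dp":[[-0.6,0.53,-0.035],[-0.6,0.53,-0.035],[-0.6,0.53,-0.035],[-0.6,0.53,-0.035],[-0.6,0.53,-0.035],[-0.6,0.53,-0.035],[-0.6,0.53,-0.035],[-0.6,0.53,-0.035]],"turn":[[0,0,-0.05],[0,0,-0.05],[0,0,-0.05],[0,0,-0.05],[0,0,-0.05],[0,0,-0.05],[0,0,-0.05],[0,0,-0.05]]}'
python3 -c "
from h import *
plan([.45,-.06,.28],[np.pi,0,1.594])"
```

```text
time: 1.07
tcp_pos: [0.2974, 0.2603, 0.2646]
tool_rot: [3.141, 0.0, 1.445]
force: [1.1, 0.3, 0.2]
width: 0.501
dp [-0.7465  0.4791 -0.0377] turn [ 0.0003  0.0001 -0.0474] rows 9.0 2.0 t 1.07 F [1.1 0.3 0.2] w 0.501
```

```bash
python3 -m handwheel '{"jaw":[0,0,0,0,0,0,0,0],"dp":[[-0.746,0.479,-0.038],[-0.746,0.479,-0.038],[-0.746,0.479,-0.038],[-0.746,0.479,-0.038],[-0.746,0.479,-0.038],[-0.746,0.479,-0.038],[-0.746,0.479,-0.038],[-0.746,0.479,-0.038]],"turn":[[0,0,-0.047],[0,0,-0.047],[0,0,-0.047],[0,0,-0.047],[0,0,-0.047],[0,0,-0.047],[0,0,-0.047],[0,0,-0.047]]}'
python3 -c "
from h import *
plan([.45,-.06,.28],[np.pi,0,1.594])"
```

```text
time: 1.73
tcp_pos: [0.4363, -0.0322, 0.2791]
tool_rot: [3.14, 0.001, 1.592]
force: [1.2, 0.2, 1.0]
width: 0.503
dp [-0.0701  0.0329 -0.0022] turn [ 0.0006  0.0002 -0.0006] rows 1.0 1.0 t 1.73 F [1.2 0.2 1. ] w 0.503
```

```bash
python3 -m handwheel '{"jaw":[0,0,0],"dp":[[-0.07,0.033,0],[-0.07,0.033,0],[-0.07,0.033,0]],"turn":[[0,0,0],[0,0,0],[0,0,0]]}'
python3 - <<'E'
from h import *
for n in("scene","top","wrist"):
    m=bot.camera_model(n);im=bot.capture(n);np.savez(f'w1{n}.npz',im=im,T=m['T'])
    cv2.imwrite(f"pics/{n}1.png",im[:,:,::-1])
    print(n,proj(m,pose()[1]).round(1))
E
```

```text
time: 1.98
tcp_pos: [0.4504, -0.0616, 0.2788]
tool_rot: [3.14, 0.0, 1.588]
force: [-0.4, 0.5, -0.2]
width: 0.501
scene [[300.4 166.1]]
top [[329.4 211.4]]
wrist [[319.7 269.4]]
```

View pics/wrist1.png

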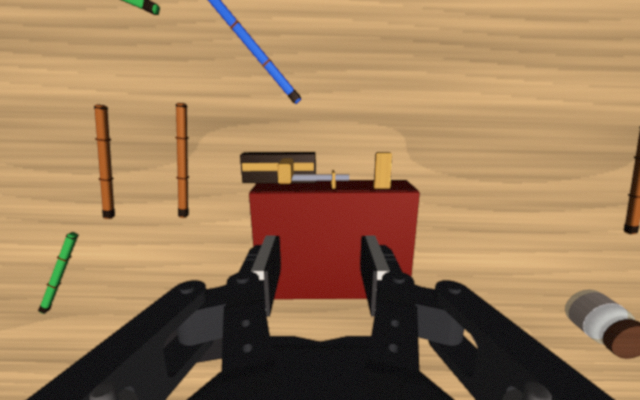

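View pics/top1.png

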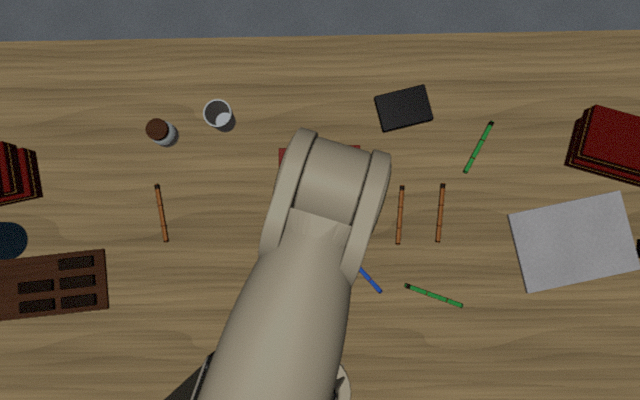

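The wrist view shows the case front with the tab at (383,170), bolt grip at (285,172), the two handles at left, (104,160) and (182,160), and the third at the right edge (635,180). I'll compare the wrist and top calibrations.

```bash
python3 - <<'E'
from h import *
d=np.load('w1wrist.npz');m=bot.camera_model('wrist');m['T']=d['T'];im=d['im']
cv2.imwrite('pics/crop4.png',cv2.resize(im[140:210,230:430,::-1],None,fx=4,fy=4,interpolation=cv2.INTER_CUBIC))
print('lid front',cast(m,[(249,192),(419,192)],.062).round(4).tolist())
print('lid back edge', cast(m,[(300,298)],.062).round(4).tolist())
print('tab end',cast(m,[(383,153)],.045).round(4))
for e in ([(182,104),(183,216)],[(101,106),(108,217)]):
    W=cast(m,e,.010);print(W.round(4)[:,:2].tolist(),W.mean(0).round(4),np.linalg.norm(W[0]-W[1]))
E
```

```text
lid front [[0.4775, -0.1447, 0.062], [0.4733, 0.0621, 0.062]]
lid back edge [[0.6278, -0.0827, 0.062]]
tab end [[0.4293 0.018  0.045 ]]
[[0.377, -0.2376], [0.5314, -0.2544]] [ 0.4542 -0.246   0.01  ] 0.15527481705587404
[[0.3816, -0.342], [0.5351, -0.3625]] [ 0.4583 -0.3523  0.01  ] 0.1548768031827892
```

View pics/crop4.png

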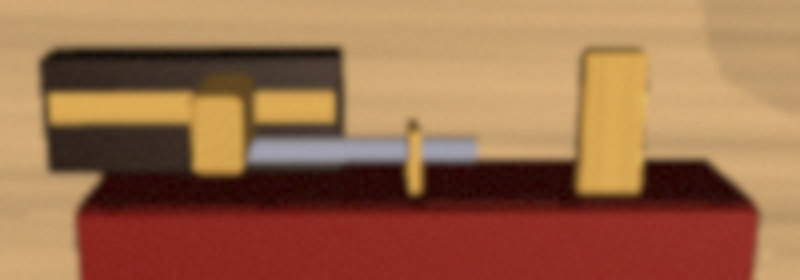

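```bash
python3 - <<'E'
from h import *
d=np.load('w1wrist.npz');m=bot.camera_model('wrist');m['T']=d['T']
print(cast(m,[(230+218/4,140+134/4)],.065), cast(m,[(230+478/4,140+150/4),(230+413/4,140+155/4)],.035))
plan([.4515,-.097,.12],[np.pi,0,1.594]);plan([.4515,-.097,.056],[np.pi,0,1.594])
E
```

```text
[[ 0.45285724 -0.10084759  0.065     ]] [[ 0.46351373 -0.02045436  0.035     ]
 [ 0.46560146 -0.04141461  0.035     ]]
dp [-0.0948  0.0025  0.3977] turn [ 0.0005  0.     -0.0004] rows 4.0 1.0 t 2.13 F [0.6 0.2 0. ] w 0.502
dp [-0.0948  0.0023  0.5577] turn [ 0.0005  0.     -0.0004] rows 6.0 1.0 t 2.13 F [0.6 0.2 0. ] w 0.502
```

```bash
python3 -m handwheel '{"jaw":[-0.1,-0.1,-0.1,-0.1,-0.1,-0.1,-0.1],"dp":[[-0.1035,0.003,0.25],[-0.1035,0.003,0.398],[-0.1035,0.003,0.398],[-0.1035,0.003,0.398],[-0.1035,0.003,0.46],[-0.1035,0.003,0.46],[-0.1035,0.003,0.46]],"turn":[[0,0,0],[0,0,0],[0,0,0],[0,0,0],[0,0,0],[0,0,0],[0,0,0]]}'
python3 - <<'E'
from h import *
im=bot.capture('wrist');cv2.imwrite("pics/w2.png",im[:,:,::-1])
plan([.4515,-.1005,.057],[np.pi,0,1.594])
E
```

```text
time: 2.72
tcp_pos: [0.4505, -0.0988, 0.0947]
tool_rot: [-3.14, -0.001, 1.595]
force: [0.3, -1.0, 0.5]
width: 0.453
dp [-0.0024 -0.0016  0.098 ] turn [0.0006 0.     0.0002] rows 1.0 1.0 t 2.77 F [ 0.4 -0.4  1.3] w 0.451
```

View pics/w2.png

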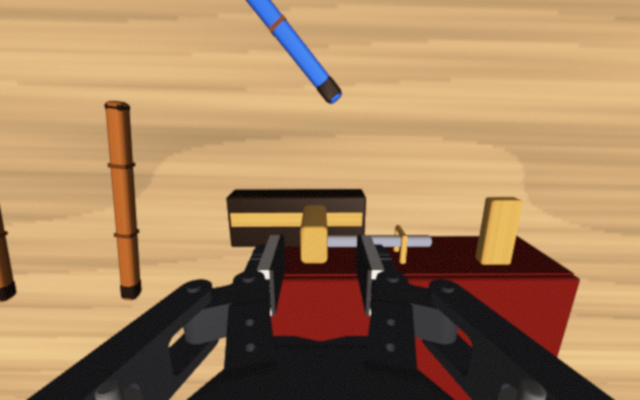

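```bash
python3 -m handwheel '{"jaw":[-0.1,-0.1,-0.1,-0.1,-0.1,-0.1,-0.1],"dp":[[-0.003,-0.001,0.06],[-0.003,-0.001,0.098],[-0.003,-0.001,0.098],[-0.045,-0.001,0.098],[-0.085,-0.001,0.098],[-0.115,-0.001,0.098],[-0.115,-0.001,0.098]],"turn":[[0,0,0],[0,0,0],[0,0,0],[0,0,0],[0,0,0],[0,0,0],[0,0,0]]}'
python3 - <<'E'
from h import *
im=bot.capture('wrist');cv2.imwrite("pics/w3.png",im[:,:,::-1])
im=bot.capture('top');cv2.imwrite("pics/t3.png",im[:,:,::-1])
plan([.4515,-.1005,.057],[np.pi,0,1.594])
E
```

```text
time: 3.35
tcp_pos: [0.4547, -0.1477, 0.0593]
tool_rot: [3.136, 0.003, 1.593]
force: [-0.2, -0.9, -0.5]
width: 0.448
dp [ 0.1142 -0.0034  0.0035] turn [ 0.0013  0.0004 -0.    ] rows 2.0 1.0 t 3.45 F [-0.7  0.7  0. ] w 0.449
```

View pics/w3.png

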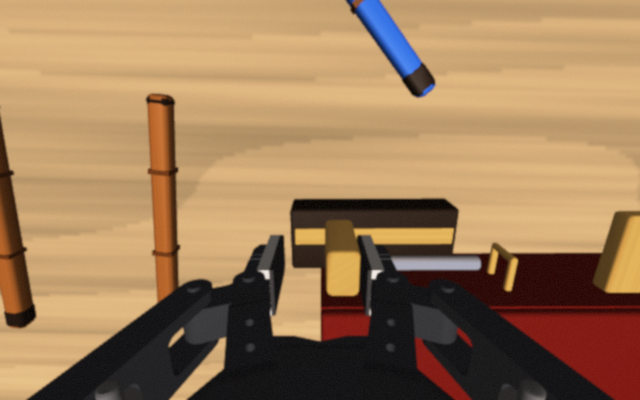

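```bash
python3 -m handwheel '{"jaw":[-0.1,-0.1,-0.1,-0.1],"dp":[[-0.008,-0.003,0],[-0.015,-0.003,0],[-0.015,-0.003,0],[-0.015,-0.003,0]],"turn":[[0,0,0],[0,0,0],[0,0,0],[0,0,0]]}'
```

```text
time: 3.78
tcp_pos: [0.453, -0.1494, 0.059]
tool_rot: [3.136, -0.004, 1.596]
force: [0.5, 9.7, 5.6]
width: 0.454
```

```bash
python3 -m handwheel '{"jaw":[-0.1,-0.1,-0.1,-0.1,-0.1,-0.1],"dp":[[-0.005,0,0],[-0.012,0,-0.05],[-0.012,0,-0.15],[-0.012,0,-0.2],[-0.012,0,-0.2],[-0.012,0,-0.2]],"turn":[[0,0,0],[0,0,0],[0,0,0],[0,0,0],[0,0,0],[0,0,0]]}'
python3 - <<'E'
from h import *
im=bot.capture('wrist');m=bot.camera_model('wrist');cv2.imwrite("pics/w4.png",im[:,:,::-1])
plan([.444,.0195,.139],[np.pi,0,1.594]);plan([.444,.0195,.040],[np.pi,0,1.594])
E
```

```text
time: 4.28
tcp_pos: [0.4537, -0.1548, 0.1405]
tool_rot: [3.133, -0.002, 1.597]
force: [-0.1, -0.1, -0.6]
width: 0.448
dp [ 0.4351 -0.0109  0.002 ] turn [ 0.0021 -0.0011  0.0008] rows 5.0 1.0 t 4.33 F [ 0.9  1.4 -0.5] w 0.448
dp [ 0.4343 -0.0125  0.2495] turn [ 0.0021 -0.0011  0.0008] rows 5.0 1.0 t 4.33 F [ 0.9  1.4 -0.5] w 0.448
```

View pics/w4.png

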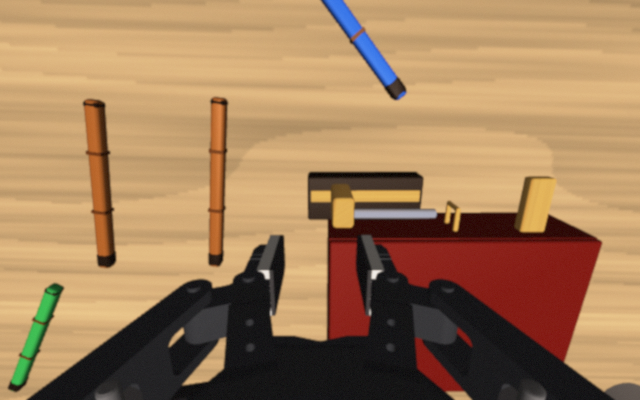

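The bolt grip at (343,207) sits at the right-hand end of the slot and the rod tip is clear of the loop at (453,215), so the bolt is back. Next, the tab.

```bash
python3 -m handwheel '{"jaw":[0,0,0,0,0,0,0,0],"dp":[[0.435,-0.011,0],[0.435,-0.011,0],[0.435,-0.011,0],[0.435,-0.011,0],[0.435,-0.011,0],[0.435,-0.011,0],[0.435,-0.011,0.06],[0.435,-0.011,0.06]],"turn":[[0.002,0,0],[0.002,0,0],[0.002,0,0],[0.002,0,0],[0.002,0,0],[0.002,0,0],[0.002,0,0],[0.002,0,0]]}'
python3 - <<'E'
from h import *
im=bot.capture('wrist');cv2.imwrite("pics/w5.png",im[:,:,::-1])
plan([.444,.0195,.040],[np.pi,0,1.594])
E
```

```text
time: 5.0
tcp_pos: [0.4419, 0.0192, 0.1125]
tool_rot: [-3.137, -0.004, 1.596]
force: [-0.2, 0.1, -0.1]
width: 0.498
dp [0.0005 0.006  0.1842] turn [-0.0016 -0.0012  0.0005] rows 2.0 1.0 t 5.05 F [-0.   0.1  0.1] w 0.498
```

View pics/w5.png

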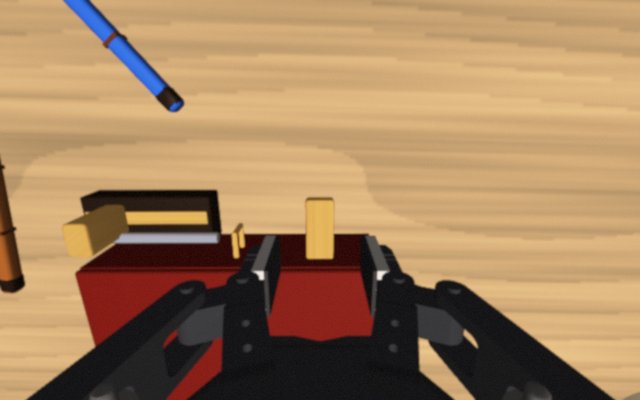

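The tab at (320,228) is centred between the fingers. I'll descend and pinch.

```bash
python3 -m handwheel '{"jaw":[0,0,0,0,-0.8,-0.8,-0.8,-0.8],"dp":[[0,0.006,0.1],[0,0.006,0.184],[0,0.006,0.184],[0,0.006,0.184],[0,0.006,0.184],[0,0.006,0.184],[0,0.006,0.184],[0,0.006,0.184]],"turn":[[0,0,0],[0,0,0],[0,0,0],[0,0,0],[0,0,0],[0,0,0],[0,0,0],[0,0,0]]}'
python3 - <<'E'
from h import *
im=bot.capture('wrist');cv2.imwrite("pics/w6.png",im[:,:,::-1])
s,p,R=pose();print(s['width'],p)
H=np.array([.6285,p[1],.020]);r0=p-H
for th in np.arange(0,1.95,.1):
    q=H+Rn.from_rotvec([0,th,0]).apply(r0)
    # case yaw: rotate about case y axis
    ya=.0227;ax=np.array([-np.sin(ya),np.cos(ya),0])
    q=H+Rn.from_rotvec(ax*th).apply(r0)
    print(round(th,2),(R.inv().apply(q-p)/.4).round(3))
E
```

```text
time: 5.72
tcp_pos: [0.4457, 0.019, 0.0422]
tool_rot: [-3.14, -0.003, 1.596]
force: [-1.6, -0.0, 7.3]
width: 0.223
0.21931377474033853 [0.44571361 0.01901321 0.04218471]
0.0 [0. 0. 0.]
0.1 [ 0.     0.008 -0.045]
0.2 [ 0.    0.02 -0.09]
0.3 [ 0.     0.037 -0.133]
0.4 [ 0.     0.057 -0.174]
0.5 [ 0.     0.082 -0.212]
0.6 [ 0.001  0.111 -0.248]
0.7 [ 0.001  0.143 -0.281]
0.8 [ 0.001  0.178 -0.311]
0.9 [ 0.001  0.216 -0.337]
1.0 [ 0.001  0.256 -0.359]
1.1 [ 0.     0.299 -0.377]
1.2 [ 0.     0.343 -0.391]
1.3 [ 0.     0.388 -0.4  ]
1.4 [ 0.     0.433 -0.405]
1.5 [ 0.     0.479 -0.405]
1.6 [ 0.     0.525 -0.4  ]
1.7 [-0.     0.57  -0.391]
1.8 [-0.     0.614 -0.378]
1.9 [-0.     0.657 -0.36 ]
```

View pics/w6.png

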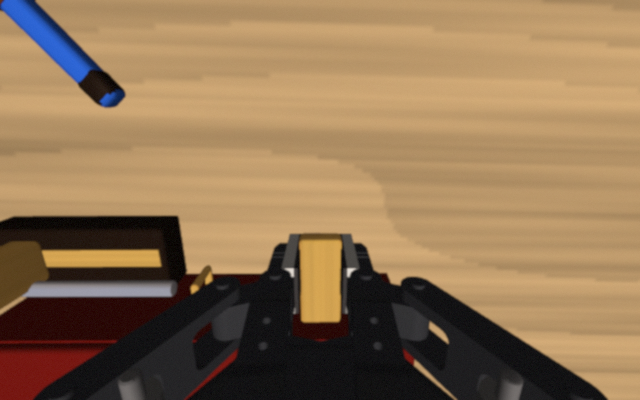

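```bash
python3 -m handwheel '{"jaw":[-0.8,-0.8,-0.8,-0.8,-0.8,-0.8,-0.8,-0.8],"dp":[[0,0.008,-0.045],[0,0.02,-0.09],[0,0.037,-0.133],[0,0.057,-0.174],[0,0.082,-0.212],[0,0.111,-0.248],[0,0.143,-0.281],[0,0.178,-0.311]],"turn":[[0,0,0],[0,0,0],[0,0,0],[0,0,0],[0,0,0],[0,0,0],[0,0,0],[0,0,0]]}'
python3 - <<'E'
from h import *
im=bot.capture('wrist');cv2.imwrite("pics/w7.png",im[:,:,::-1])
s,p,R=pose();print(s['width'],p,s['force'])
H=np.array([.6285,p[1],.020]);r0=np.array([.4457-.6285,0,.0222]);
a=[np.arctan2(r[2],-r[0]) for r in (p-H,r0)];th0=a[0]-a[1];print('th0',th0,'rad',np.linalg.norm(p-H),np.linalg.norm(r0))
ya=.0227;ax=np.array([-np.sin(ya),np.cos(ya),0])
H=np.array([.6285,.0232,.020])
r0=np.array([.4457,.019,.0422])-H
for th in np.r_[np.arange(.9,1.75,.1),np.arange(1.75,1.97,.03)]:
    q=H+Rn.from_rotvec(ax*th).apply(r0)
    print(round(th,2),(R.inv().apply(q-p)/.4).round(3))
E
```

```text
time: 6.43
tcp_pos: [0.5158, 0.0209, 0.167]
tool_rot: [-3.138, -0.004, 1.596]
force: [1.6, 1.3, -10.4]
width: 0.217
0.2220009981399695 [0.51934672 0.02100911 0.16933149] [-5.89670915  3.93269666  6.77252204]
th0 0.8187492001535214 rad 0.18497116611561928 0.18414309653093158
0.9 [-0.001  0.032 -0.019]
1.0 [-0.001  0.073 -0.041]
1.1 [-0.001  0.115 -0.059]
1.2 [-0.001  0.159 -0.073]
1.3 [-0.001  0.204 -0.082]
1.4 [-0.001  0.25  -0.086]
1.5 [-0.001  0.296 -0.086]
1.6 [-0.001  0.342 -0.082]
1.7 [-0.002  0.387 -0.072]
1.75 [-0.002  0.409 -0.066]
1.78 [-0.002  0.422 -0.062]
1.81 [-0.002  0.435 -0.057]
1.84 [-0.002  0.448 -0.052]
1.87 [-0.002  0.461 -0.047]
1.9 [-0.002  0.473 -0.041]
1.93 [-0.002  0.486 -0.034]
1.96 [-0.002  0.498 -0.028]
```

View pics/w7.png

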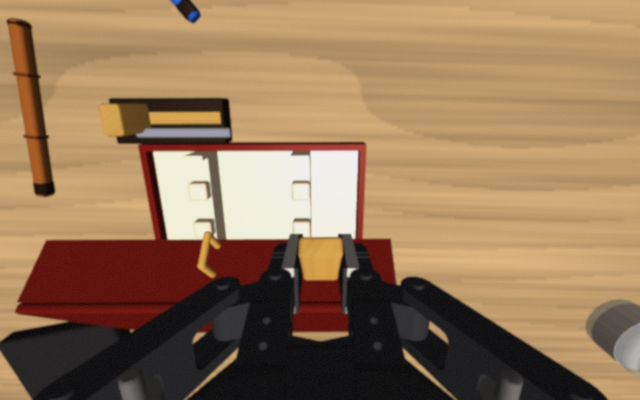

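The lid is rising, about 0.8 rad now, and the cradles are visible inside.

```bash
python3 -m handwheel '{"jaw":[-0.8,-0.8,-0.8,-0.8,-0.8,-0.8,-0.8,-0.8],"dp":[[-0.001,0.032,-0.019],[-0.001,0.073,-0.041],[-0.001,0.115,-0.059],[-0.001,0.159,-0.073],[-0.001,0.204,-0.082],[-0.001,0.25,-0.086],[-0.001,0.296,-0.086],[-0.001,0.296,-0.086]],"turn":[[0,0,0],[0,0,0],[0,0,0],[0,0,0],[0,0,0],[0,0,0],[0,0,0],[0,0,0]]}'
cat > arc.py <<'E'
from h import *
import sys
s,p,R=pose();print('w',s['width'],'p',p,'F',s['force'],s['time'])
ya=.0227;ax=np.array([-np.sin(ya),np.cos(ya),0]);H=np.array([.6285,.0232,.020])
r0=np.array([.4457,.019,.0422])-H
d=p-H; print('th',np.arctan2(d[2],-d[0])-np.arctan2(r0[2],-r0[0]),'rad',np.linalg.norm(d[[0,2]]))
for th in eval(sys.argv[1]):
    q=H+Rn.from_rotvec(ax*th).apply(r0)
    print(round(th,2),(R.inv().apply(q-p)/.4).round(3))
E
python3 arc.py '[1.55,1.6,1.65,1.7,1.74,1.78,1.81,1.84,1.87,1.9,1.93,1.96]'
```

```text
time: 7.15
tcp_pos: [0.6393, 0.0243, 0.2041]
tool_rot: [3.139, -0.005, 1.597]
force: [0.9, 4.8, -0.2]
width: 0.217
w 0.2168519564515837 p [0.63928065 0.02431377 0.20412455] F [ 0.90783718  4.78083281 -0.17445538] 7.15
th 1.5084280451516074 rad 0.18443988663463093
1.55 [-0.002  0.019  0.002]
1.6 [-0.002  0.042  0.005]
1.65 [-0.003  0.064  0.009]
1.7 [-0.003  0.087  0.014]
1.74 [-0.003  0.105  0.019]
1.78 [-0.003  0.122  0.025]
1.81 [-0.003  0.135  0.03 ]
1.84 [-0.003  0.148  0.035]
1.87 [-0.003  0.161  0.04 ]
1.9 [-0.003  0.173  0.046]
1.93 [-0.003  0.186  0.052]
1.96 [-0.003  0.198  0.059]
```

```bash
python3 -m handwheel '{"jaw":[-0.8,-0.8,-0.8,-0.8,-0.8,-0.8,-0.8,-0.8],"dp":[[-0.002,0.019,0.002],[-0.002,0.042,0.005],[-0.003,0.064,0.009],[-0.003,0.087,0.014],[-0.003,0.105,0.019],[-0.003,0.122,0.025],[-0.003,0.135,0.03],[-0.003,0.148,0.035]],"turn":[[0,0,0],[0,0,0],[0,0,0],[0,0,0],[0,0,0],[0,0,0],[0,0,0],[0,0,0]]}'
python3 arc.py '[1.84,1.87,1.9,1.93,1.96]'
```

```text
time: 7.82
tcp_pos: [0.6981, 0.026, 0.1921]
tool_rot: [3.138, -0.007, 1.598]
force: [-2.5, 5.8, 5.0]
width: 0.206
w 0.20621608777416708 p [0.69812573 0.02602556 0.19208006] F [-2.45430088  5.84390819  5.02110347] 7.8167
th 1.8344202263990839 rad 0.18563213248672028
1.84 [-0.003  0.001  0.004]
1.87 [-0.003  0.014  0.01 ]
1.9 [-0.003  0.026  0.016]
1.93 [-0.004  0.038  0.022]
1.96 [-0.004  0.05   0.029]
```

```bash
python3 -m handwheel '{"jaw":[-0.8,-0.8,-0.8,-0.8,-0.8,-0.8],"dp":[[0.002,0.014,0.01],[0.002,0.026,0.016],[0.002,0.038,0.022],[0.002,0.038,0.022],[0.002,0.044,0.026],[0.002,0.044,0.026]],"turn":[[0,0,0],[0,0,0],[0,0,0],[0,0,0],[0,0,0],[0,0,0]]}'
python3 arc.py '[1.9]'
python3 - <<'E'
from h import *
for n in('top','scene'):
    im=bot.capture(n);cv2.imwrite(f"pics/{n}8.png",im[:,:,::-1])
E
```

```text
time: 8.32
tcp_pos: [0.7174, 0.0267, 0.1847]
tool_rot: [3.131, -0.005, 1.598]
force: [2.6, -1.5, 5.1]
width: 0.201
w 0.20077420793473386 p [0.71742579 0.02669614 0.18472359] F [ 2.62407202 -1.52196128  5.10400053] 8.3167
th 1.944959945256247 rad 0.187194166754581
1.9 [-0.004 -0.022 -0.003]
```

View pics/scene8.png

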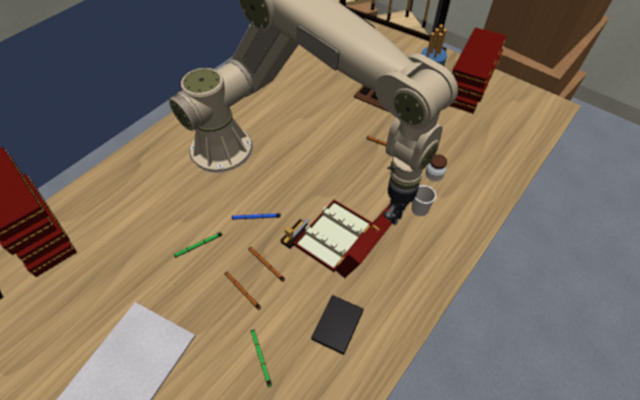

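```bash
python3 -m handwheel '{"jaw":[-0.8,-0.8,-0.8,-0.8],"dp":[[0,0.006,0.003],[0,0.012,0.006],[0,0.018,0.01],[0,0.018,0.01]],"turn":[[0,0,0],[0,0,0],[0,0,0],[0,0,0]]}'
python3 - <<'E'
from h import *
im=bot.capture('wrist');cv2.imwrite(f"pics/w9.png",im[:,:,::-1])
E
python3 arc.py '[1.9]'
```

```text
time: 8.75
tcp_pos: [0.7235, 0.0268, 0.1819]
tool_rot: [3.132, -0.005, 1.598]
force: [-7.8, -0.1, 9.0]
width: 0.194
w 0.1912206126514173 p [0.72349567 0.0268334  0.18189694] F [-7.11157594  0.60499412  7.98253073] 8.8
th 1.9805759758296917 rad 0.18770934386435809
1.9 [-0.004 -0.037 -0.01 ]
```

View pics/w9.png

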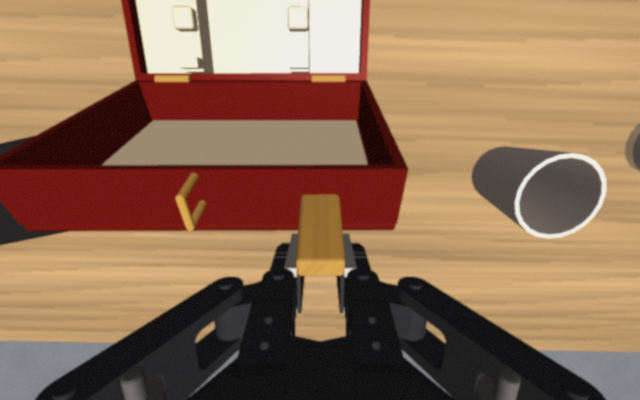

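The pads are sliding past the tab at (320,235) with about 8 N of resistance, so the lid is against its stop. I'll release and lift.

```bash
python3 -m handwheel '{"jaw":[0,0,0,0,0,0,0,0],"dp":[[0,0,0],[0,0,0],[0,0,0],[0,0,-0.05],[0,-0.05,-0.15],[0,-0.15,-0.25],[0,-0.25,-0.25],[0,-0.35,-0.25]],"turn":[[0,0,0],[0,0,0],[0,0,0],[0,0,0],[0,0,0],[0,0,0],[0,0,0],[0,0,0]]}'
python3 - <<'E'
from h import *
im=bot.capture('scene');cv2.imwrite(f"pics/s10.png",im[180:290,270:440,::-1].repeat(4,0).repeat(4,1))
plan([.45,-.246,.25],[np.pi,0,np.pi/2+1.47])
E
```

```text
time: 9.47
tcp_pos: [0.5941, 0.0224, 0.2828]
tool_rot: [3.126, -0.004, 1.598]
force: [0.4, -1.2, 0.2]
width: 0.502
dp [-0.6652 -0.3462  0.0702] turn [ 0.0009 -0.0019 -0.4591] rows 8.0 12.0 t 9.52 F [-7.2  1.1 -4.1] w 0.496
```

View pics/s10.png

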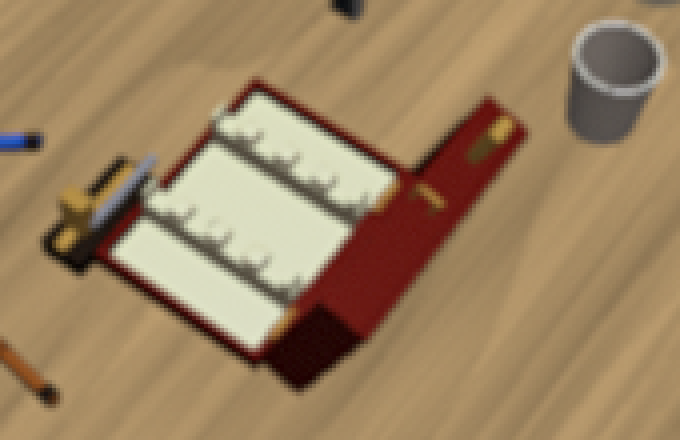

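The lid stands open and the bolt is back. Now handle A, the nearer of the two right-hand ones.

```bash
python3 - <<'E'
from h import *
plan([.454,-.246,.15],[np.pi,0,1.463])
E
```

```text
dp [-0.6669 -0.3358  0.3202] turn [-0.0006 -0.0018  0.0432] rows 8.0 2.0 t 9.52 F [-7.2  1.1 -4.1] w 0.496
```

```bash
python3 -m handwheel '{"jaw":[0,0,0,0,0,0,0,0],"dp":[[-0.1,-0.05,0],[-0.2,-0.1,0.05],[-0.3,-0.15,0.1],[-0.4,-0.2,0.15],[-0.5,-0.25,0.2],[-0.6,-0.3,0.26],[-0.667,-0.336,0.32],[-0.667,-0.336,0.32]],"turn":[[0,0,0.043],[0,0,0.043],[0,0,0.043],[0,0,0.043],[0,0,0.043],[0,0,0.043],[0,0,0.043],[0,0,0.043]]}'
python3 - <<'E'
from h import *
m=bot.camera_model('wrist');im=bot.capture('wrist');cv2.imwrite(f"pics/w11.png",im[:,:,::-1])
plan([.454,-.246,.15],[np.pi,0,1.463])
mt=bot.camera_model('top');it=bot.capture('top');cv2.imwrite(f"pics/t11.png",it[:,:,::-1])
np.savez('w11.npz',T=m['T'],im=im)
E
```

```text
time: 10.18
tcp_pos: [0.4539, -0.2472, 0.15]
tool_rot: [-3.141, -0.005, 1.463]
force: [-0.1, -0.2, -0.2]
width: 0.5
dp [ 0.0135  0.0087 -0.0115] turn [-0.0024 -0.0013 -0.0015] rows 1.0 1.0 t 10.23 F [-2.1 -4.  -2.5] w 0.499
```

View pics/w11.png

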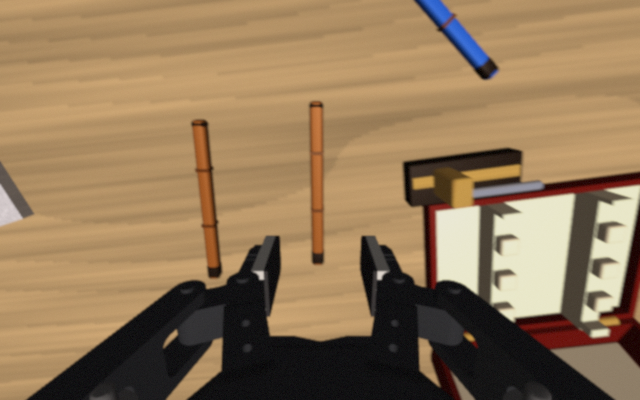

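View pics/t11.png

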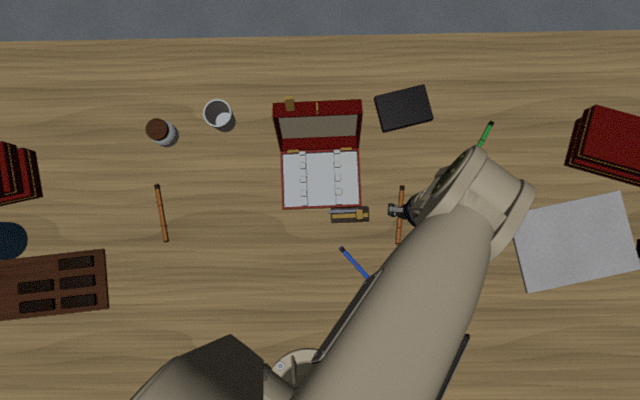

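Handle A is at (317,182) in the wrist view and B at (206,200), both brown with dark ends and both in their old places.

```bash
python3 - <<'E'
from h import *
d=np.load('w11.npz');m=bot.camera_model('wrist');m['T']=d['T']
for e in ([(316.3,103),(318,262)],[(200,122),(214.5,275)]):
    W=cast(m,e,.011);c=W.mean(0);dd=W[1]-W[0];print(W[:,:2].round(4).tolist(),c.round(4),'perp yaw',np.arctan2(dd[1],dd[0])+np.pi/2,np.linalg.norm(dd))
cA=cast(m,[(316.3,103),(318,262)],.011).mean(0)
cv2.imwrite('pics/A.png',cv2.resize(d['im'][90:280,180:340,::-1],None,fx=3,fy=3))
plan([cA[0],cA[1],.022],[np.pi,0,1.46])
E
```

```text
[[0.3769, -0.2409], [0.5298, -0.2563]] [ 0.4533 -0.2486  0.011 ] perp yaw 1.469976604104075 0.15364540314139358
[[0.3817, -0.3435], [0.5329, -0.3634]] [ 0.4573 -0.3535  0.011 ] perp yaw 1.4400507664274458 0.1525618675315922
dp [-0.0022  0.0082  0.3121] turn [-0.0023 -0.0022 -0.0009] rows 3.0 1.0 t 10.28 F [-1.1  0.6 -0.2] w 0.502
```

View pics/A.png

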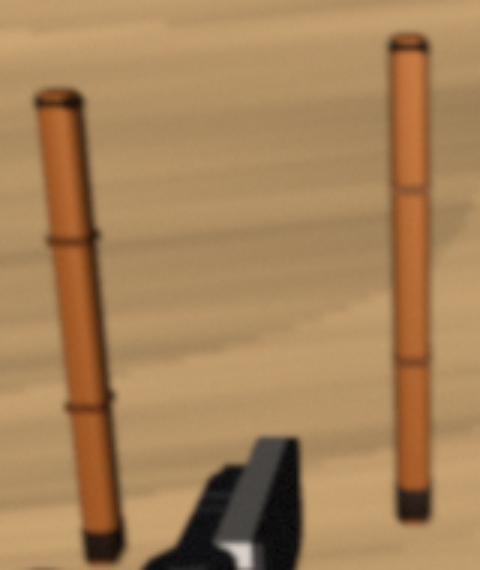

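```bash
python3 -m handwheel '{"jaw":[-0.3,-0.3,-0.3,-0.3,-1,-1,-1,-1],"dp":[[-0.001,0.006,0.1],[-0.001,0.006,0.2],[-0.001,0.006,0.28],[-0.001,0.006,0.312],[-0.001,0.006,0.312],[-0.001,0.006,0.312],[-0.001,0.006,0.312],[-0.001,0.006,0.312]],"turn":[[0,0,0],[0,0,0],[0,0,0],[0,0,0],[0,0,0],[0,0,0],[0,0,0],[0,0,0]]}'
python3 -m handwheel '{"jaw":[-1,-1,-1,-1],"dp":[[0,0,0],[0,0,-0.1],[0,0,-0.2],[0,0,-0.2]],"turn":[[0,0,0],[0,0,0],[0,0,0],[0,0,0]]}'
python3 - <<'E'
from h import *
im=bot.capture('wrist');cv2.imwrite(f"pics/w12.png",im[:,:,::-1])
E
```

```text
time: 10.95
tcp_pos: [0.4531, -0.248, 0.0223]
tool_rot: [-3.135, -0.007, 1.458]
force: [-0.3, -0.1, -0.3]
width: 0.115
time: 11.28
tcp_pos: [0.4574, -0.2512, 0.1093]
tool_rot: [3.139, -0.001, 1.458]
force: [0.9, -0.9, -0.2]
width: 0.115
```

View pics/w12.png

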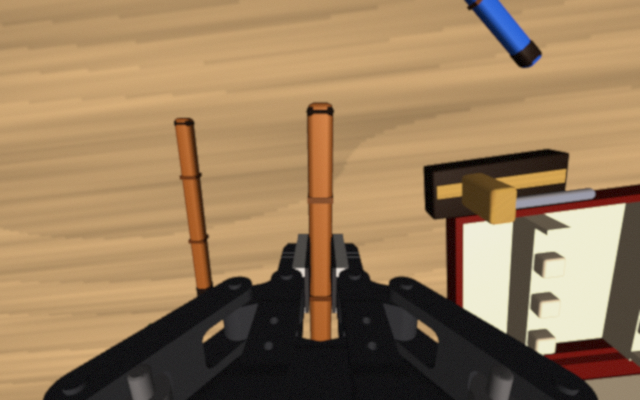

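```bash
python3 - <<'E'
from h import *
plan([.567,-.0385,.17],[np.pi,0,.0227])
E
```

```text
dp [ 0.5586  0.2145 -0.1568] turn [-1.000e-04 -8.000e-04  4.568e-01] rows 6.0 12.0 t 11.33 F [-0.4  0.6  0. ] w 0.12
```

```bash
python3 -m handwheel '{"jaw":[-1,-1,-1,-1,-1,-1,-1,-1],"dp":[[0.05,0.02,-0.1],[0.12,0.05,-0.157],[0.18,0.08,-0.157],[0.26,0.1,-0.157],[0.33,0.13,-0.157],[0.4,0.16,-0.157],[0.46,0.18,-0.157],[0.52,0.2,-0.157]],"turn":[[0,0,0.038],[0,0,0.076],[0,0,0.114],[0,0,0.152],[0,0,0.19],[0,0,0.228],[0,0,0.266],[0,0,0.304]]}'
python3 - <<'E'
from h import *
plan([.567,-.0385,.17],[np.pi,0,.0227])
E
```

```text
time: 12.0
tcp_pos: [0.5596, -0.0515, 0.1692]
tool_rot: [-3.14, -0.001, 0.497]
force: [1.4, -1.0, -0.5]
width: 0.118
dp [ 0.0317 -0.0197 -0.002 ] turn [-0.0006 -0.0003  0.1511] rows 1.0 4.0 t 12.0 F [ 1.4 -1.  -0.5] w 0.118
```

```bash
python3 -m handwheel '{"jaw":[-1,-1,-1,-1,-1,-1],"dp":[[0.01,-0.01,0],[0.032,-0.02,0],[0.032,-0.02,0],[0.032,-0.02,0],[0.032,-0.02,0],[0.032,-0.02,0]],"turn":[[0,0,0.039],[0,0,0.078],[0,0,0.117],[0,0,0.151],[0,0,0.151],[0,0,0.151]]}'
python3 - <<'E'
from h import *
im=bot.capture('wrist');cv2.imwrite(f"pics/w13.png",im[:,:,::-1])
m=bot.camera_model('wrist');np.savez('w13.npz',T=m['T'],im=im)
cv2.imwrite('pics/t13.png',bot.capture('top')[:,:,::-1])
plan([.567,-.0385,.17],[np.pi,0,.0227])
c=np.array([.552,-.039]);y=.0227;M=np.array([[np.cos(y),-np.sin(y)],[np.sin(y),np.cos(y)]])
for gx in(-75,-57,-39,-21,-3,15,33,51,69): print(gx,proj(m,[*(c+M@[gx/1e3,.045]),.046]).round(1),proj(m,[*(c+M@[gx/1e3,-.045]),.046]).round(1))
E
```

```text
time: 12.5
tcp_pos: [0.5667, -0.0381, 0.1684]
tool_rot: [-3.139, 0.001, 0.026]
force: [-0.5, -0.8, -1.1]
width: 0.118
dp [ 0.0007  0.0003 -0.0032] turn [-0.0007  0.0001  0.0008] rows 1.0 1.0 t 12.6 F [ 0.6 -1.   0.1] w 0.117
-75 [[214.5 143. ]] [[224.5 240.8]]
-57 [[236.  143.1]] [[243.9 240.8]]
-39 [[257.5 143.1]] [[263.3 240.9]]
-21 [[279.  143.2]] [[282.7 241. ]]
-3 [[300.5 143.2]] [[302.1 241. ]]
15 [[322.  143.3]] [[321.5 241.1]]
33 [[343.5 143.4]] [[341.  241.1]]
51 [[365.  143.4]] [[360.4 241.2]]
69 [[386.5 143.5]] [[379.8 241.2]]
```

View pics/w13.png

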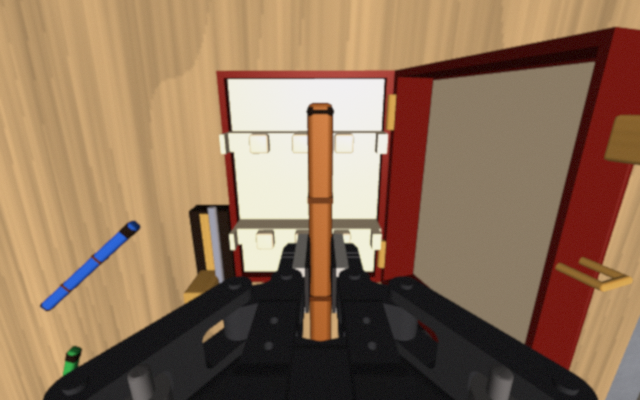

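The far cradle's ribs are at (259,143), (302,143) and (345,143), which is about 1.5 px right of prediction. I'll shift 1 mm and lower into groove 3.

```bash
python3 -m handwheel '{"jaw":[-1,-1,-1,-1,-1,-1,-1,-1],"dp":[[0.004,0,0.09],[0.004,0,0.18],[0.004,0,0.23],[0.004,0,0.25],[0.004,0,0.265],[0.004,0,0.277],[0.004,0,0.28],[0.004,0,0.28]],"turn":[[0,0,0],[0,0,0],[0,0,0],[0,0,0],[0,0,0],[0,0,0],[0,0,0],[0,0,0]]}'
python3 - <<'E'
from h import *
im=bot.capture('wrist');cv2.imwrite(f"pics/w14.png",im[:,:,::-1])
E
```

```text
time: 13.27
tcp_pos: [0.5692, -0.0383, 0.0577]
tool_rot: [-3.14, -0.002, 0.026]
force: [-0.8, -0.5, -0.5]
width: 0.119
```

View pics/w14.png

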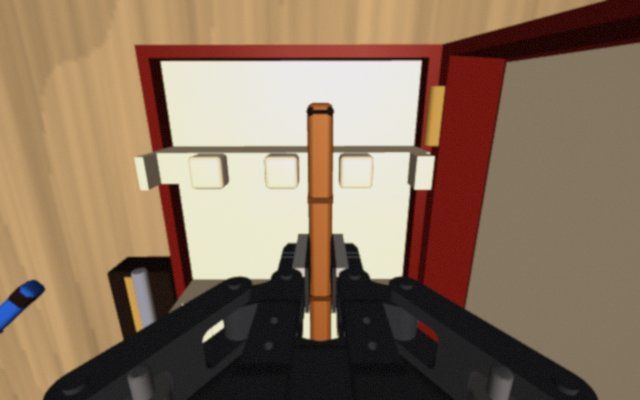

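The handle at column 320 sits midway between the ribs at 282 and 356. Lower 1 mm and release.

```bash
python3 -m handwheel '{"jaw":[-1,-1,-0.45,-0.45,-0.45,-0.45,-0.45,-0.45],"dp":[[0,0,0.003],[0,0,0.003],[0,0,0.003],[0,0,0.003],[0,0,-0.05],[0,0,-0.15],[0,0,-0.25],[0,0,-0.25]],"turn":[[0,0,0],[0,0,0],[0,0,0],[0,0,0],[0,0,0],[0,0,0],[0,0,0],[0,0,0]]}'
python3 - <<'E'
from h import *
im=bot.capture('wrist');cv2.imwrite(f"pics/w15.png",im[:,:,::-1])
cv2.imwrite('pics/t15.png',bot.capture('top')[:,:,::-1])
plan([.4573,-.353,.15],[np.pi,0,1.44])
E
```

```text
time: 13.98
tcp_pos: [0.5734, -0.0393, 0.1661]
tool_rot: [3.14, -0.014, 0.026]
force: [2.0, 0.1, 0.8]
width: 0.277
dp [-0.3041  0.7779  0.0236] turn [ 0.0015 -0.002  -0.4502] rows 9.0 12.0 t 14.08 F [ 0.3 -0.1 -0.3] w 0.273
```

View pics/w15.png

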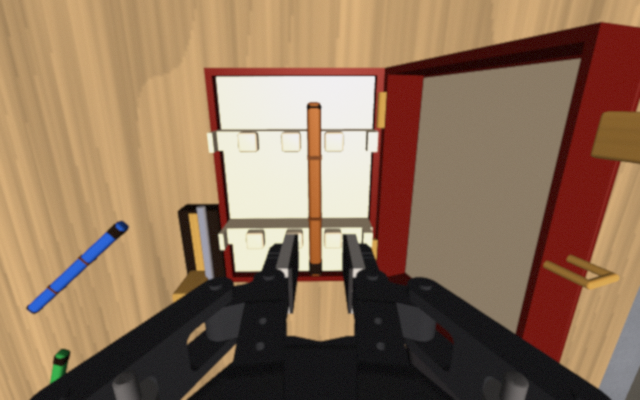

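View pics/t15.png

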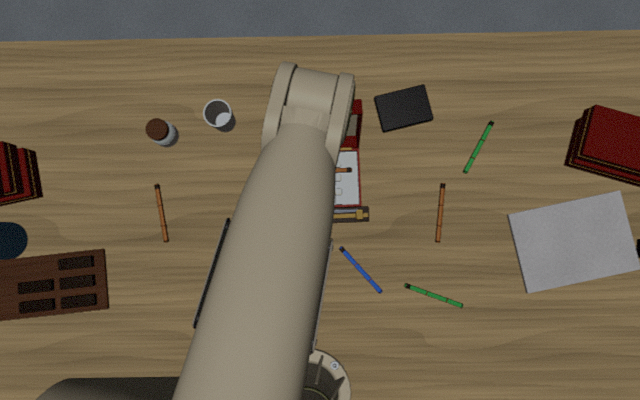

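```bash
python3 - <<'E'
from h import *
m=bot.camera_model('wrist')
W=cast(m,[(313.5,105),(315.5,274)],.044);c=np.array([.553,-.039]);y=.0227;M=np.array([[np.cos(y),-np.sin(y)],[np.sin(y),np.cos(y)]])
print((W[:,:2]-c)@M)
E
```

```text
[[ 0.01218951  0.07483873]
 [ 0.01339256 -0.07688033]]
```

Handle A is seated and centred (ends at case y of about +75 and -77 mm). Next is B.

```bash
python3 -m handwheel '{"jaw":[-0.3,-0.3,-0.3,-0.3,-0.3,-0.3,-0.3,-0.3],"dp":[[-0.04,0.09,0],[-0.08,0.18,0],[-0.12,0.27,0],[-0.16,0.36,0],[-0.2,0.45,0],[-0.23,0.54,0],[-0.26,0.63,0],[-0.28,0.7,0]],"turn":[[0,0,-0.038],[0,0,-0.076],[0,0,-0.114],[0,0,-0.152],[0,0,-0.19],[0,0,-0.228],[0,0,-0.266],[0,0,-0.304]]}'
python3 - <<'E'
from h import *
plan([.4573,-.353,.15],[np.pi,0,1.44])
E
```

```text
time: 14.75
tcp_pos: [0.4641, -0.3227, 0.1579]
tool_rot: [3.139, -0.005, 0.957]
force: [0.1, -0.2, -0.1]
width: 0.35
dp [-0.0717  0.0296  0.0194] turn [ 0.0012 -0.0013 -0.1537] rows 1.0 4.0 t 14.75 F [ 0.1 -0.2 -0.1] w 0.35
```

```bash
python3 -m handwheel '{"jaw":[-0.3,-0.3,-0.3,-0.3,-0.3,-0.3],"dp":[[-0.035,0.015,0.01],[-0.072,0.03,0.019],[-0.072,0.03,0.019],[-0.072,0.03,0.019],[-0.072,0.03,0.019],[-0.072,0.03,0.019]],"turn":[[0,0,-0.038],[0,0,-0.076],[0,0,-0.114],[0,0,-0.153],[0,0,-0.153],[0,0,-0.153]]}'
python3 - <<'E'
from h import *
m=bot.camera_model('wrist');im=bot.capture('wrist');cv2.imwrite(f"pics/w16.png",im[:,:,::-1])
cs=[c for c in blobs(brown(im),300)]
for c in cs:
    r=cv2.minAreaRect(c);print(r)
E
```

```text
time: 15.25
tcp_pos: [0.4567, -0.3526, 0.1487]
tool_rot: [3.139, -0.005, 1.434]
force: [0.3, -0.4, -0.5]
width: 0.349
((576.493896484375, 319.95538330078125), (11.394548416137695, 35.21950912475586), 82.23483276367188)
((618.9899291992188, 279.6041259765625), (15.102057456970215, 41.109249114990234), 86.05481719970703)
((316.8429260253906, 205.51861572265625), (99.07239532470703, 11.381303787231445), 89.35625457763672)
((315.5, 129.0), (50.0, 11.0), 90.0)
```

View pics/w16.png

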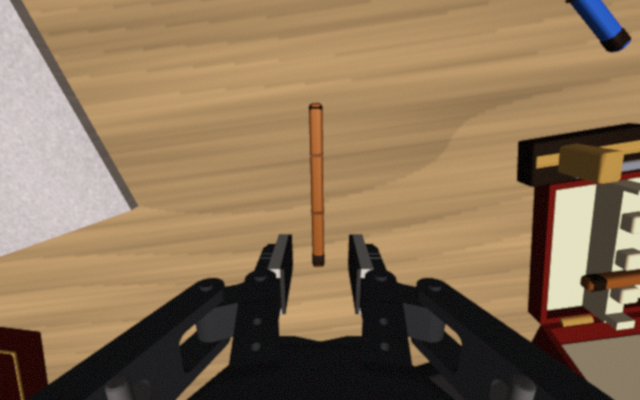

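Brown handle B at (317,185) is aligned between the fingers. Grasp.

```bash
python3 -m handwheel '{"jaw":[-0.3,-0.3,-0.3,-0.3,-1,-1,-1,-1],"dp":[[-0.002,0.005,0.1],[-0.002,0.005,0.2],[-0.002,0.005,0.28],[-0.002,0.005,0.317],[-0.002,0.005,0.317],[-0.002,0.005,0.317],[-0.002,0.005,0.317],[-0.002,0.005,0.317]],"turn":[[0,0,0],[0,0,0],[0,0,0],[0,0,0],[0,0,0],[0,0,0],[0,0,0],[0,0,0]]}'
python3 -m handwheel '{"jaw":[-1,-1,-1,-1,-1],"dp":[[0,0,0],[0,0,-0.1],[0,0,-0.2],[0,0,-0.3],[0,0,-0.36]],"turn":[[0,0,0],[0,0,0],[0,0,0],[0,0,0],[0,0,0]]}'
python3 - <<'E'
from h import *
im=bot.capture('wrist');cv2.imwrite(f"pics/w17.png",im[:,:,::-1])
plan([.4955,-.0375,.17],[np.pi,0,.0227])
E
```

```text
time: 15.97
tcp_pos: [0.4594, -0.3529, 0.0223]
tool_rot: [3.138, -0.004, 1.434]
force: [0.3, 0.1, -0.4]
width: 0.118
time: 16.38
tcp_pos: [0.46, -0.3544, 0.1708]
tool_rot: [3.134, -0.001, 1.434]
force: [1.1, -0.8, 0.8]
width: 0.114
dp [ 0.8003 -0.0248  0.0097] turn [ 0.0039 -0.002   0.4491] rows 8.0 12.0 t 16.43 F [ 1.4 -1.3  2.4] w 0.116
```

View pics/w17.png

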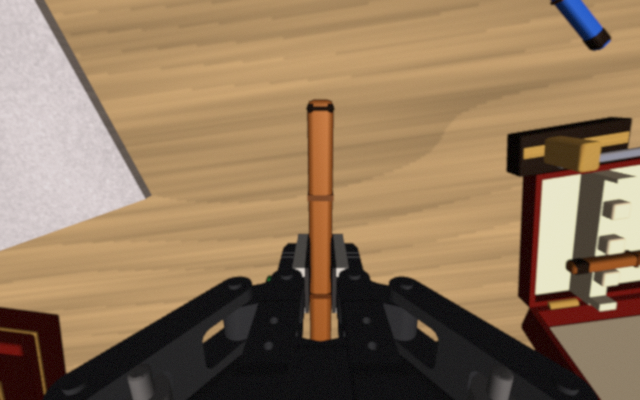

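```bash
python3 -m handwheel '{"jaw":[-1,-1,-1,-1,-1,-1,-1,-1],"dp":[[0.08,0,0],[0.16,0,0],[0.25,-0.01,0.01],[0.34,-0.01,0.01],[0.43,-0.015,0.01],[0.52,-0.02,0.01],[0.61,-0.02,0.01],[0.7,-0.025,0.01]],"turn":[[0,0,0.038],[0,0,0.076],[0,0,0.114],[0,0,0.152],[0,0,0.19],[0,0,0.228],[0,0,0.266],[0,0,0.304]]}'
python3 - <<'E'
from h import *
plan([.4965,-.0395,.17],[np.pi,0,.0227])
E
```

```text
time: 17.1
tcp_pos: [0.4898, -0.0785, 0.17]
tool_rot: [3.132, -0.009, 0.482]
force: [0.4, -0.2, -0.7]
width: 0.116
dp [ 0.0601 -0.0785 -0.0003] turn [ 0.0024 -0.0035  0.1463] rows 1.0 4.0 t 17.1 F [ 0.4 -0.2 -0.7] w 0.116
```

```bash
python3 -m handwheel '{"jaw":[-1,-1,-1,-1,-1,-1],"dp":[[0.03,-0.04,0],[0.06,-0.078,0],[0.06,-0.078,0],[0.06,-0.078,0],[0.06,-0.078,0.1],[0.06,-0.078,0.1]],"turn":[[0,0,0.038],[0,0,0.076],[0,0,0.114],[0.002,-0.003,0.146],[0.002,-0.003,0.146],[0.002,-0.003,0.146]]}'
python3 - <<'E'
from h import *
im=bot.capture('wrist');cv2.imwrite(f"pics/w18.png",im[:,:,::-1])
plan([.4965,-.0395,.0575],[np.pi,0,.0227])
E
```

```text
time: 17.6
tcp_pos: [0.494, -0.0388, 0.1253]
tool_rot: [-3.141, 0.005, 0.024]
force: [-1.8, -0.2, -1.4]
width: 0.115
dp [0.0068 0.0017 0.1741] turn [-0.0003  0.0016  0.0004] rows 2.0 1.0 t 17.65 F [-0.5  0.2 -0.8] w 0.122
```

View pics/w18.png

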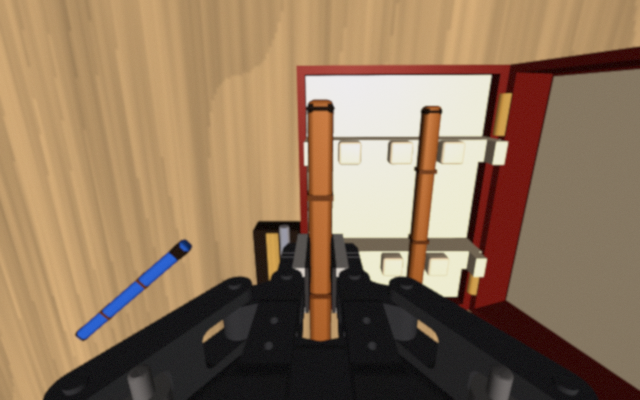

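```bash
python3 -m handwheel '{"jaw":[-1,-1,-1,-1,-1,-1],"dp":[[0.007,0.002,0.06],[0.007,0.002,0.1],[0.007,0.002,0.13],[0.007,0.002,0.15],[0.007,0.002,0.163],[0.007,0.002,0.163]],"turn":[[0,0,0],[0,0,0],[0,0,0],[0,0,0],[0,0,0],[0,0,0]]}'
python3 - <<'E'
from h import *
im=bot.capture('wrist');cv2.imwrite(f"pics/w19.png",im[:,:,::-1])
E
```

```text
time: 18.15
tcp_pos: [0.4964, -0.0397, 0.0618]
tool_rot: [-3.14, 0.006, 0.024]
force: [0.1, 0.0, -0.2]
width: 0.122
```

View pics/w19.png

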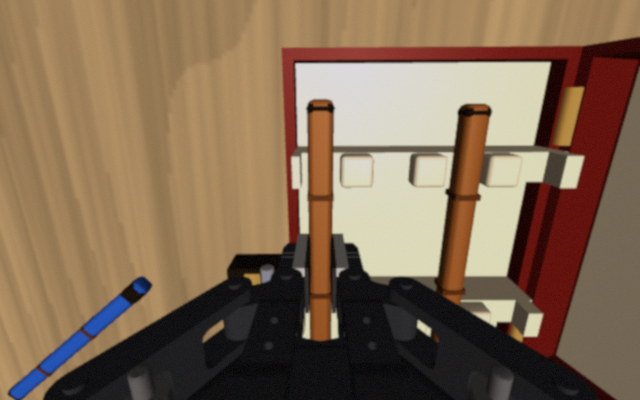

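```bash
python3 -m handwheel '{"jaw":[-1,-1,-1,-0.45,-0.45,-0.45,-0.45,-0.45],"dp":[[0,0,0.007],[0,0,0.012],[0,0,0.012],[0,0,0.012],[0,0,0.012],[0,0,-0.05],[0,0,-0.15],[0,0,-0.25]],"turn":[[0,0,0],[0,0,0],[0,0,0],[0,0,0],[0,0,0],[0,0,0],[0,0,0],[0,0,0]]}'
python3 - <<'E'
from h import *
im=bot.capture('wrist');cv2.imwrite(f"pics/w20.png",im[:,:,::-1])
it=bot.capture('top');cv2.imwrite('pics/t20.png',it[:,:,::-1]);mt=bot.camera_model('top')
cv2.imwrite('pics/c20.png',cv2.resize(it[160:260,100:230,::-1],None,fx=6,fy=6,interpolation=cv2.INTER_CUBIC))
E
```

```text
time: 18.87
tcp_pos: [0.4959, -0.0395, 0.1626]
tool_rot: [-3.14, 0.008, 0.024]
force: [1.8, 0.1, 0.7]
width: 0.273
```

View pics/w20.png

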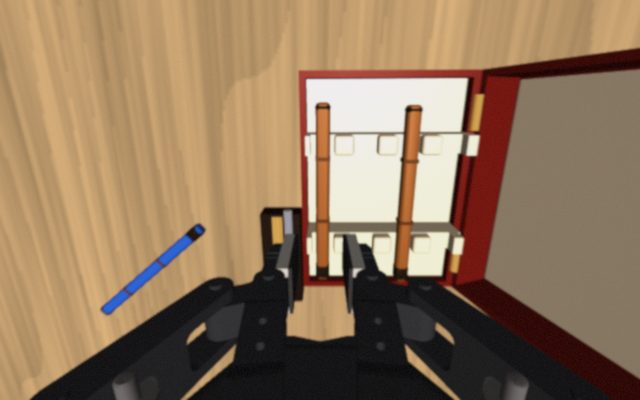

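View pics/t20.png

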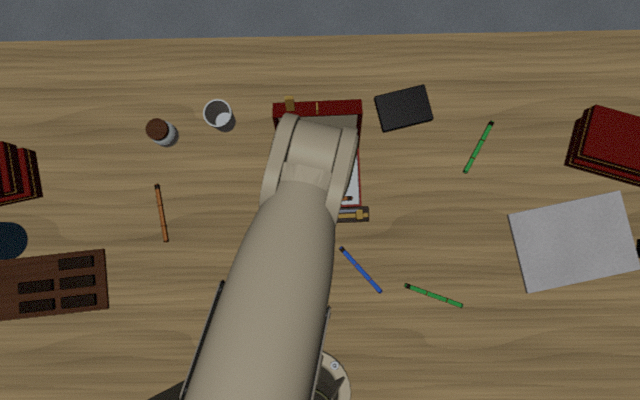

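View pics/c20.png

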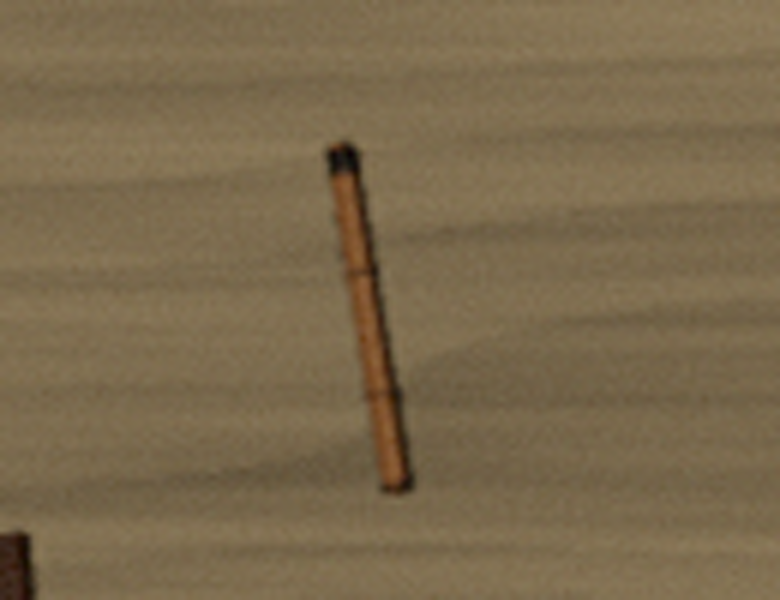

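A and B are both seated, at columns 322 and 408. The third handle C is the only remaining brown bar, at top (161,212); it matches the description and is in its old place.

```bash
python3 - <<'E'
from h import *
m=bot.camera_model('top')
e=np.array([(343,147),(396,490)])/6+[100-.4,160-.4]
W=cast(m,e,.011);d=W[0]-W[1];c=W.mean(0);yaw=np.arctan2(d[1],d[0])+np.pi/2;print(W.round(4),c,yaw,np.linalg.norm(d))
plan([c[0],c[1],.15],[np.pi,0,yaw])
E
```

```text
[[0.5447 0.4001 0.011 ]
 [0.3917 0.3743 0.011 ]] [0.4682192 0.3871861 0.011    ] 1.7380434648748753 0.15511939701809485
dp [-0.0576 -1.0716  0.0451] turn [ 0.0022 -0.001  -0.5457] rows 11.0 14.0 t 18.97 F [ 1.6 -0.7  0.7] w 0.273
```

```bash
python3 -m handwheel '{"jaw":[-0.3,-0.3,-0.3,-0.3,-0.3,-0.3,-0.3,-0.3],"dp":[[0,-0.08,-0.05],[-0.01,-0.17,-0.05],[-0.015,-0.26,-0.05],[-0.02,-0.35,-0.05],[-0.02,-0.44,-0.05],[-0.03,-0.53,-0.05],[-0.03,-0.62,-0.05],[-0.035,-0.71,-0.05]],"turn":[[0,0,-0.038],[0,0,-0.076],[0,0,-0.114],[0,0,-0.152],[0,0,-0.19],[0,0,-0.228],[0,0,-0.266],[0,0,-0.304]]}'
python3 - <<'E'
from h import *
plan([.468,.387,.15],[np.pi,0,1.738])
E
```

```text
time: 19.63
tcp_pos: [0.4802, 0.2447, 0.1886]
tool_rot: [3.135, -0.002, 0.985]
force: [1.0, 0.6, -0.3]
width: 0.35
dp [ 0.2794 -0.2228  0.0955] turn [ 2.400e-03  1.000e-04 -2.398e-01] rows 4.0 7.0 t 19.63 F [ 1.   0.6 -0.3] w 0.35
```

```bash
python3 -m handwheel '{"jaw":[-0.3,-0.3,-0.3,-0.3,-0.3,-0.3,-0.3,-0.3],"dp":[[0.06,-0.05,0.02],[0.12,-0.1,0.04],[0.18,-0.15,0.06],[0.28,-0.223,0.095],[0.28,-0.223,0.095],[0.28,-0.223,0.095],[0.28,-0.223,0.095],[0.28,-0.223,0.095]],"turn":[[0,0,-0.038],[0,0,-0.076],[0,0,-0.114],[0,0,-0.152],[0,0,-0.19],[0,0,-0.228],[0,0,-0.24],[0.002,0,-0.24]]}'
python3 - <<'E'
from h import *
m=bot.camera_model('wrist');im=bot.capture('wrist');cv2.imwrite(f"pics/w21.png",im[:,:,::-1])
plan([.468,.387,.15],[np.pi,0,1.738])
E
```

```text
time: 20.3
tcp_pos: [0.4674, 0.3878, 0.1497]
tool_rot: [3.141, 0.001, 1.741]
force: [0.8, -0.1, -0.3]
width: 0.354
dp [-0.0011  0.0002 -0.0002] turn [0.     0.0002 0.0001] rows 1.0 1.0 t 20.35 F [ 0.5 -0.1 -0.6] w 0.353
```

View pics/w21.png

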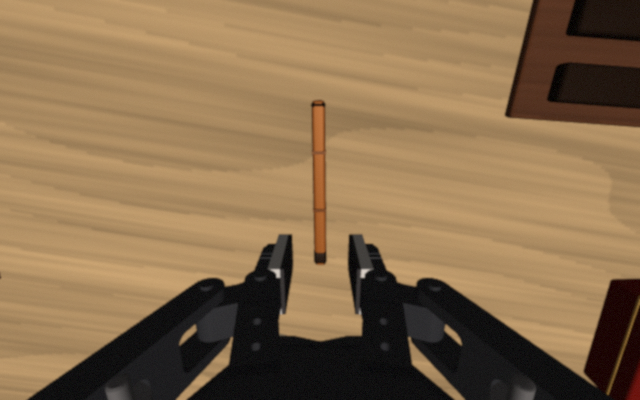

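Handle C is brown and at (319,183), aligned between the fingers. Grasp it and lift.

```bash
python3 -m handwheel '{"jaw":[-0.3,-0.3,-0.3,-0.3,-1,-1,-1,-1],"dp":[[-0.001,0.003,0.1],[-0.001,0.003,0.2],[-0.001,0.003,0.28],[-0.001,0.003,0.319],[-0.001,0.003,0.319],[-0.001,0.003,0.319],[-0.001,0.003,0.319],[-0.001,0.003,0.319]],"turn":[[0,0,0],[0,0,0],[0,0,0],[0,0,0],[0,0,0],[0,0,0],[0,0,0],[0,0,0]]}'
python3 -m handwheel '{"jaw":[-1,-1,-1,-1,-1],"dp":[[0,0,0],[0,0,-0.1],[0,0,-0.2],[0,0,-0.3],[0,0,-0.38]],"turn":[[0,0,0],[0,0,0],[0,0,0],[0,0,0],[0,0,0]]}'
python3 - <<'E'
from h import *
im=bot.capture('wrist');cv2.imwrite(f"pics/w22.png",im[:,:,::-1])
plan([.5325,-.0385,.18],[np.pi,0,.0227])
E
```

```text
time: 21.02
tcp_pos: [0.4694, 0.387, 0.0226]
tool_rot: [3.141, 0.0, 1.737]
force: [0.3, 0.8, -0.0]
width: 0.121
time: 21.43
tcp_pos: [0.4698, 0.3873, 0.1779]
tool_rot: [3.139, -0.001, 1.737]
force: [0.1, 0.3, -0.2]
width: 0.123
dp [-1.0789 -0.0286  0.007 ] turn [ 0.0016 -0.0042  0.5456] rows 11.0 14.0 t 21.48 F [1.5 2.2 4.4] w 0.116
```

View pics/w22.png

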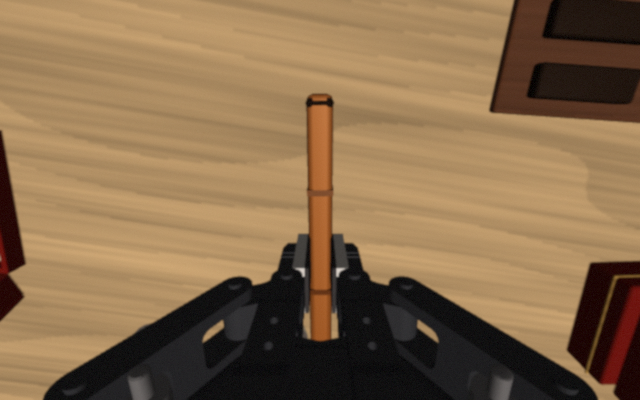

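```bash
python3 -m handwheel '{"jaw":[-1,-1,-1,-1,-1,-1,-1,-1],"dp":[[-0.08,0,0],[-0.17,0,0],[-0.26,0,0],[-0.35,-0.01,0.007],[-0.44,-0.01,0.007],[-0.53,-0.015,0.007],[-0.62,-0.015,0.007],[-0.71,-0.02,0.007]],"turn":[[0,0,0.038],[0,0,0.076],[0,0,0.114],[0,0,0.152],[0,0,0.19],[0,0,0.228],[0,0,0.266],[0,0,0.304]]}'
python3 - <<'E'
from h import *
plan([.5325,-.0385,.17],[np.pi,0,.0227])
E
```

```text
time: 22.15
tcp_pos: [0.5117, 0.1059, 0.1808]
tool_rot: [3.138, -0.013, 0.776]
force: [0.2, -0.4, -0.5]
width: 0.118
dp [-0.2159  0.2941  0.0255] turn [-0.0003 -0.0044  0.2396] rows 4.0 7.0 t 22.15 F [ 0.2 -0.4 -0.5] w 0.118
```

```bash
python3 -m handwheel '{"jaw":[-1,-1,-1,-1,-1,-1,-1,-1],"dp":[[-0.055,0.07,0],[-0.11,0.14,0],[-0.16,0.22,0],[-0.216,0.294,0.025],[-0.216,0.294,0.025],[-0.216,0.294,0.025],[-0.216,0.294,0.1],[-0.216,0.294,0.13]],"turn":[[0,0,0.038],[0,0,0.076],[0,0,0.114],[0,0,0.152],[0,0,0.19],[0,-0.004,0.228],[0,-0.004,0.24],[0,-0.004,0.24]]}'
python3 - <<'E'
from h import *
im=bot.capture('wrist');cv2.imwrite(f"pics/w23.png",im[:,:,::-1])
plan([.5325,-.041,.0605],[np.pi,0,.0227])
E
```

```text
time: 22.82
tcp_pos: [0.5325, -0.0388, 0.1265]
tool_rot: [-3.14, -0.0, 0.018]
force: [-0.2, 0.2, -0.7]
width: 0.116
dp [0.0047 0.0074 0.1596] turn [-0.0008  0.0013 -0.0008] rows 2.0 1.0 t 22.87 F [-0.5  0.5 -2. ] w 0.116
```

View pics/w23.png

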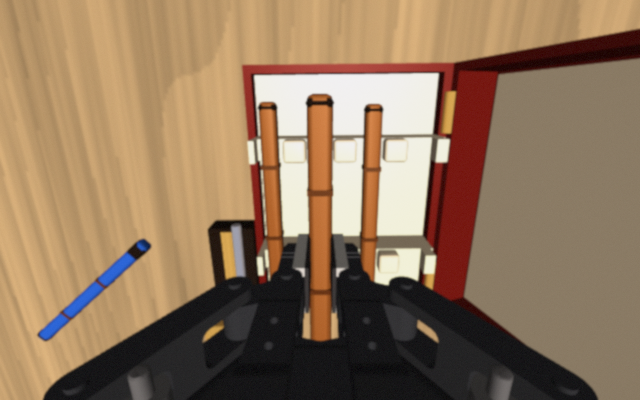

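```bash
python3 -m handwheel '{"jaw":[-1,-1,-1,-1,-1,-1],"dp":[[0.002,0.007,0.06],[0.002,0.007,0.1],[0.002,0.007,0.13],[0.002,0.007,0.15],[0.002,0.007,0.16],[0.002,0.007,0.16]],"turn":[[0,0,0],[0,0,0],[0,0,0],[0,0,0],[0,0,0],[0,0,0]]}'
python3 - <<'E'
from h import *
im=bot.capture('wrist');cv2.imwrite(f"pics/w24.png",im[:,:,::-1])
E
```

```text
time: 23.37
tcp_pos: [0.5312, -0.0408, 0.0601]
tool_rot: [-3.139, 0.005, 0.02]
force: [0.7, 0.1, -1.1]
width: 0.116
```

View pics/w24.png

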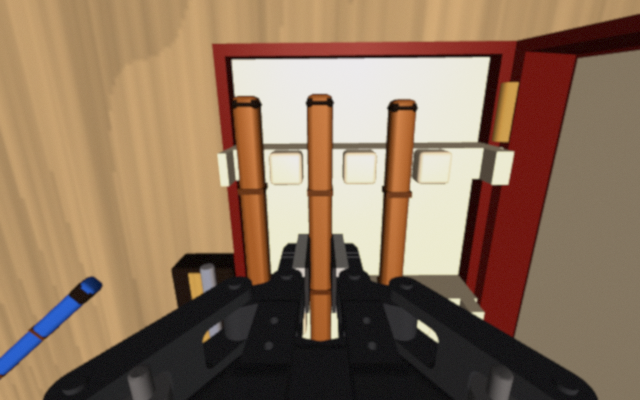

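```bash
python3 -m handwheel '{"jaw":[-1,-1,-1,-0.5,-0.5,-0.5,-0.5,-0.5],"dp":[[0.004,0,0.005],[0.004,0,0.009],[0.004,0,0.009],[0.004,0,0.009],[0.004,0,0.009],[0.004,0,-0.05],[0.004,0,-0.15],[0.004,0,-0.25]],"turn":[[0,0,0],[0,0,0],[0,0,0],[0,0,0],[0,0,0],[0,0,0],[0,0,0],[0,0,0]]}'
python3 -m handwheel '{"jaw":[-0.5,-0.5,-0.5],"dp":[[0,-0.08,-0.1],[0,-0.08,-0.2],[0,-0.08,-0.2]],"turn":[[0,0,0],[0,0,0],[0,0,0]]}'
python3 - <<'E'
from h import *
m=bot.camera_model('wrist');im=bot.capture('wrist');cv2.imwrite(f"pics/w25.png",im[:,:,::-1])
np.savez('w25.npz',T=m['T'],im=im)
im=bot.capture('scene');cv2.imwrite(f"pics/s25.png",cv2.resize(im[150:300,220:440,::-1],None,fx=3.5,fy=3.5,interpolation=cv2.INTER_CUBIC))
E
```

```text
time: 24.08
tcp_pos: [0.5322, -0.0408, 0.1607]
tool_rot: [-3.138, 0.008, 0.02]
force: [0.7, 0.6, 0.9]
width: 0.252
time: 24.33
tcp_pos: [0.5348, -0.0083, 0.2484]
tool_rot: [-3.14, -0.003, 0.022]
force: [-0.4, -0.6, 0.3]
width: 0.251
```

View pics/w25.png

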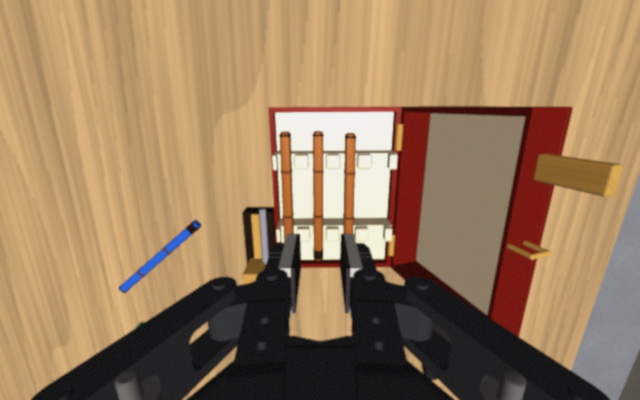

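View pics/s25.png

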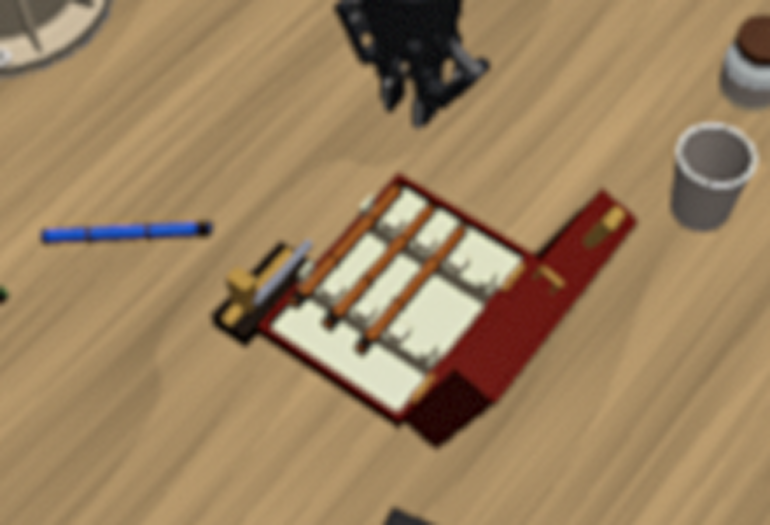

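All three handles lie in grooves 1–3: in the wrist view at columns 286, 318 and 350, below rib tops. In the scene view the bolt is still back. Now I'll go to the raised tab.

```bash
python3 - <<'E'
from h import *
ya=.0227;ax=np.array([-np.sin(ya),np.cos(ya),0]);H=np.array([.6285,.0232,.020])
r0=np.array([.4457,.019,.0422])-H
q=H+Rn.from_rotvec(ax*1.9).apply(r0);print(q)
plan(q+[0,0,.07],[np.pi,0,1.594])
E
```

```text
[0.70860128 0.02496888 0.18585227]
dp [ 0.4386 -0.0756 -0.0303] turn [-9.000e-04 -2.000e-04 -5.007e-01] rows 5.0 13.0 t 24.43 F [-0.5  0.5 -0.3] w 0.254
```

```bash
python3 -m handwheel '{"jaw":[0,0,0,0,0,0,0,0],"dp":[[0,0,-0.06],[0,0,-0.06],[0.05,-0.01,-0.06],[0.1,-0.02,-0.06],[0.15,-0.03,-0.06],[0.2,-0.04,-0.06],[0.25,-0.05,-0.06],[0.28,-0.06,-0.06]],"turn":[[0,0,-0.038],[0,0,-0.076],[0,0,-0.114],[0,0,-0.152],[0,0,-0.19],[0,0,-0.228],[0,0,-0.266],[0,0,-0.304]]}'
python3 - <<'E'
from h import *
plan(np.array([.7086,.025,.2559]),[np.pi,0,1.594])
E
```

```text
time: 25.1
tcp_pos: [0.6463, 0.0171, 0.2647]
tool_rot: [-3.137, 0.0, 0.981]
force: [-0.0, 0.4, -0.8]
width: 0.5
dp [0.1031 0.1185 0.0214] turn [-0.0016 -0.0003 -0.195 ] rows 2.0 5.0 t 25.1 F [-0.   0.4 -0.8] w 0.5
```

```bash
python3 -m handwheel '{"jaw":[0,0,0,0,0,0,0],"dp":[[0.03,0.03,0],[0.05,0.06,0],[0.1,0.12,0],[0.103,0.118,0.02],[0.103,0.118,0.02],[0.103,0.118,0.02],[0.103,0.118,0.02]],"turn":[[0,0,-0.038],[0,0,-0.076],[0,0,-0.114],[0,0,-0.152],[0,0,-0.195],[0,0,-0.195],[0,0,-0.195]]}'
python3 - <<'E'
from h import *
m=bot.camera_model('wrist');im=bot.capture('wrist');cv2.imwrite(f"pics/w26.png",im[:,:,::-1])
q=np.array([.7086,.025,.18585])
plan(q,[np.pi,0,1.594]); print(proj(m,q))
E
```

```text
time: 25.68
tcp_pos: [0.7078, 0.0247, 0.2541]
tool_rot: [-3.134, -0.003, 1.591]
force: [-0.3, 0.8, 0.4]
width: 0.5
dp [1.00e-04 3.00e-03 1.73e-01] turn [-0.0021 -0.0009 -0.0012] rows 2.0 1.0 t 25.73 F [ 0.5  0.2 -1.4] w 0.501
[[319.22330433 218.87770089]]
```

View pics/w26.png

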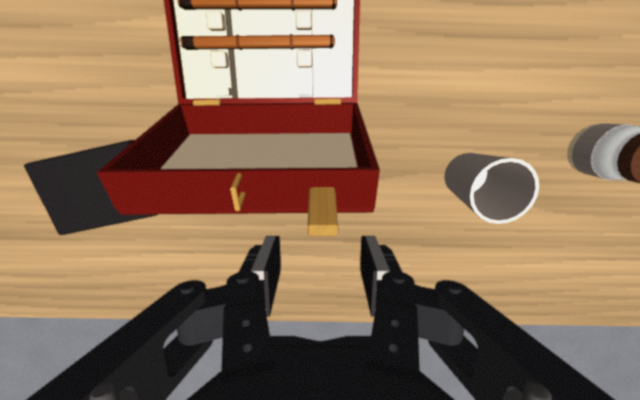

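The tab runs (322,188)–(322,234), so its grip point is where predicted and is centred between the fingers. I'll descend and pinch.

```bash
python3 -m handwheel '{"jaw":[0,0,0,-0.8,-0.8,-0.8,-0.8],"dp":[[0.002,0.002,0.09],[0.002,0.002,0.173],[0.002,0.002,0.173],[0.002,0.002,0.173],[0.002,0.002,0.173],[0.002,0.002,0.173],[0.002,0.002,0.173]],"turn":[[0,0,0],[0,0,0],[0,0,0],[0,0,0],[0,0,0],[0,0,0],[0,0,0]]}'
python3 arc.py '[1.87,1.82,1.75,1.65,1.55,1.45,1.35,1.25]'
```

```text
time: 26.32
tcp_pos: [0.7084, 0.0263, 0.1879]
tool_rot: [-3.137, -0.003, 1.591]
force: [-2.0, 2.9, -0.7]
width: 0.221
w 0.22116304045553173 p [0.70844971 0.02625191 0.18792152] F [-2.00072081  2.89228223 -0.66373154] 26.3167
th 1.8943004592816086 rad 0.1859827789901928
1.87 [-0.003 -0.012 -0.001]
1.82 [-0.003 -0.034 -0.009]
1.75 [-0.003 -0.064 -0.02 ]
1.65 [-0.003 -0.109 -0.031]
1.55 [-0.004 -0.154 -0.038]
1.45 [-0.004 -0.2   -0.04 ]
1.35 [-0.004 -0.246 -0.037]
1.25 [-0.004 -0.292 -0.03 ]
```

```bash
python3 -m handwheel '{"jaw":[-0.8,-0.8,-0.8,-0.8,-0.8,-0.8,-0.8,-0.8],"dp":[[0,-0.012,-0.001],[0,-0.034,-0.009],[-0.001,-0.064,-0.02],[-0.001,-0.109,-0.031],[-0.001,-0.154,-0.038],[-0.001,-0.2,-0.04],[-0.001,-0.246,-0.037],[-0.001,-0.292,-0.03]],"turn":[[0,0,0],[0,0,0],[0,0,0],[0,0,0],[0,0,0],[0,0,0],[0,0,0],[0,0,0]]}'
python3 arc.py '[1.25,1.15,1.05,0.95,0.85,0.75,0.65,.55,.45]'
python3 - <<'E'
from h import *
im=bot.capture('wrist');cv2.imwrite(f"pics/w27.png",im[:,:,::-1])
E
```

```text
time: 26.98
tcp_pos: [0.5948, 0.0232, 0.2036]
tool_rot: [3.136, -0.002, 1.59]
force: [5.3, 0.7, -3.3]
width: 0.221
w 0.2213612179380299 p [0.59481936 0.02317733 0.20362696] F [ 5.25247384  0.71177732 -3.33560931] 26.9833
th 1.2685414470326921 rad 0.186690242695023
1.25 [-0.002 -0.007  0.008]
1.15 [-0.002 -0.052  0.019]
1.05 [-0.002 -0.095  0.034]
0.95 [-0.003 -0.137  0.054]
0.85 [-0.003 -0.176  0.078]
0.75 [-0.003 -0.213  0.106]
0.65 [-0.003 -0.247  0.137]
0.55 [-0.003 -0.277  0.171]
0.45 [-0.003 -0.304  0.209]
```

View pics/w27.png

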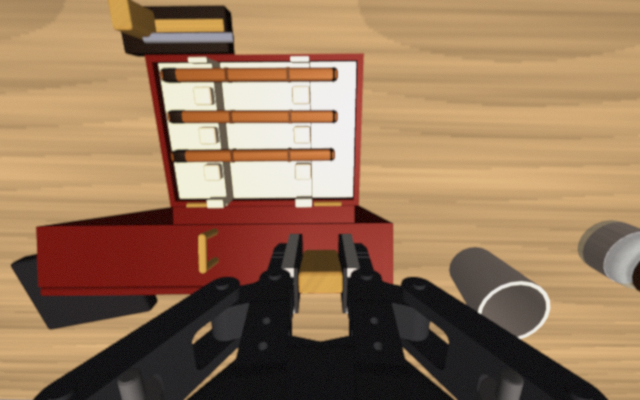

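The handles look well seated. I'll check their lengthwise centring before shutting the lid.

```bash
python3 - <<'E'
from h import *
m=bot.camera_model('wrist')
c=np.array([.553,-.039]);y=.0227;M=np.array([[np.cos(y),-np.sin(y)],[np.sin(y),np.cos(y)]])
for e in([(164,74),(337,74)],[(170,116),(337,116)],[(174,156),(334,154)]):
    W=(cast(m,e,.041)[:,:2]-c)@M;print(W.round(4).tolist(),W.mean(0).round(4))
E
```

```text
[[-0.0635, -0.0791], [-0.0629, 0.0779]] [-0.0632 -0.0006]
[[-0.0267, -0.0793], [-0.026, 0.0784]] [-0.0264 -0.0005]
[[0.0113, -0.0813], [0.01, 0.0759]] [ 0.0107 -0.0027]
```

Centred within 3 mm. Continue lowering.

```bash
python3 -m handwheel '{"jaw":[-0.8,-0.8,-0.8,-0.8,-0.8,-0.8,-0.8,-0.8],"dp":[[0,-0.03,0.013],[0,-0.052,0.019],[-0.001,-0.095,0.034],[-0.001,-0.137,0.054],[-0.001,-0.176,0.078],[-0.001,-0.213,0.106],[-0.001,-0.247,0.137],[-0.001,-0.277,0.171]],"turn":[[0,0,0],[0,0,0],[0,0,0],[0,0,0],[0,0,0],[0,0,0],[0,0,0],[0,0,0]]}'
python3 arc.py '[.6,.55,.5,.45,.4,.35,.3,.25,.2,.15]'
```

```text
time: 27.7
tcp_pos: [0.4828, 0.0201, 0.1378]
tool_rot: [3.132, -0.0, 1.59]
force: [1.3, 0.5, 4.5]
width: 0.222
w 0.22161579090987996 p [0.48276856 0.02007895 0.13780452] F [1.32878567 0.50122518 4.46659461] 27.7
th 0.5589697547783159 rad 0.18739145077748692
0.6 [-0.001  0.019 -0.009]
0.55 [-0.001  0.004  0.008]
0.5 [-0.001 -0.01   0.027]
0.45 [-0.001 -0.023  0.045]
0.4 [-0.001 -0.036  0.065]
0.35 [-0.001 -0.047  0.085]
0.3 [-0.001 -0.057  0.106]
0.25 [-0.001 -0.066  0.127]
0.2 [-0.001 -0.074  0.149]
0.15 [-0.001 -0.081  0.171]
```

```bash
python3 -m handwheel '{"jaw":[-0.8,-0.8,-0.8,-0.8,-0.8,-0.8,-0.8,-0.8],"dp":[[0,-0.01,0.027],[0,-0.023,0.045],[0,-0.036,0.065],[0,-0.047,0.085],[0,-0.057,0.106],[0,-0.066,0.127],[0,-0.074,0.149],[0,-0.078,0.16]],"turn":[[0,0,0],[0,0,0],[0,0,0],[0,0,0],[0,0,0],[0,0,0],[0,0,0],[0,0,0]]}'
python3 arc.py '[.2,.15,.13,.11,.09,.07,.05,.03,.01,-.01,-.03]'
```

```text
time: 28.37
tcp_pos: [0.4523, 0.0192, 0.0746]
tool_rot: [3.131, 0.0, 1.589]
force: [-6.2, -0.5, 6.9]
width: 0.218
w 0.21756126818851307 p [0.45225572 0.01923129 0.07459713] F [-6.24384273 -0.49623345  6.89084486] 28.3667
th 0.17955349193827658 rad 0.18450716142565315
0.2 [-0.     0.004 -0.009]
0.15 [-0.    -0.003  0.013]
0.13 [-0.    -0.006  0.022]
0.11 [-0.    -0.008  0.031]
0.09 [-0.   -0.01  0.04]
0.07 [-0.    -0.012  0.049]
0.05 [-0.    -0.014  0.058]
0.03 [-0.    -0.015  0.067]
0.01 [-0.    -0.017  0.076]
-0.01 [-0.    -0.018  0.085]
-0.03 [-0.    -0.019  0.095]
```

```bash
python3 -m handwheel '{"jaw":[-0.8,-0.8,-0.8,-0.8,-0.8,-0.8,-0.8,-0.8],"dp":[[0,-0.003,0.013],[0,-0.006,0.022],[0,-0.008,0.031],[0,-0.01,0.04],[0,-0.012,0.049],[0,-0.014,0.058],[0,-0.015,0.067],[0,-0.017,0.074]],"turn":[[0,0,0],[0,0,0],[0,0,0],[0,0,0],[0,0,0],[0,0,0],[0,0,0],[0,0,0]]}'
python3 arc.py '[.02,.01,0,-.01,-.02]'
```

```text
time: 29.03
tcp_pos: [0.4464, 0.019, 0.0462]
tool_rot: [3.129, 0.0, 1.589]
force: [-6.1, 1.3, 5.3]
width: 0.222
w 0.22213951236702026 p [0.44643402 0.01902118 0.04619352] F [-6.11180699  1.30861547  5.31136728] 29.0333
th 0.02203542250669585 rad 0.18394054215943612
0.02 [-0.    -0.001  0.001]
0.01 [-0.    -0.001  0.005]
0 [-0.    -0.002  0.01 ]
-0.01 [-0.    -0.003  0.015]
-0.02 [-0.    -0.003  0.019]
```

```bash
python3 -m handwheel '{"jaw":[-0.8,-0.8,-0.8,-0.8,-0.8,-0.8],"dp":[[0,-0.001,0.006],[0,-0.002,0.011],[0,-0.002,0.015],[0,-0.002,0.018],[0,-0.002,0.018],[0,-0.002,0.018]],"turn":[[0,0,0],[0,0,0],[0,0,0],[0,0,0],[0,0,0],[0,0,0]]}'
python3 arc.py '[0]'
```

```text
time: 29.53
tcp_pos: [0.4457, 0.019, 0.0396]
tool_rot: [3.129, 0.0, 1.589]
force: [-4.9, 2.3, 1.1]
width: 0.224
w 0.22383160282556977 p [0.44570914 0.01900716 0.0396382 ] F [-4.8656323   2.29898555  1.12432042] 29.5333
th -0.013827548257624708 rad 0.1838427531294215
0 [-0.     0.    -0.006]
```

```bash
python3 -m handwheel '{"jaw":[-0.8,-0.8,-0.8,-0.8],"dp":[[0,0,0.004],[0,0,0.008],[0,0,0.008],[0,0,0.008]],"turn":[[0,0,0],[0,0,0],[0,0,0],[0,0,0]]}'
python3 -m handwheel '{"jaw":[-0.8,-0.8,0,0,0,0,0,0],"dp":[[0,0,0.006],[0,0,0.006],[0,0,0],[0,0,0],[0,0,0],[0,0,-0.1],[0,-0.03,-0.2],[0,-0.06,-0.3]],"turn":[[0,0,0],[0,0,0],[0,0,0],[0,0,0],[0,0,0],[0,0,0],[0,0,0],[0,0,0]]}'
python3 - <<'E'
from h import *
m=bot.camera_model('wrist');im=bot.capture('wrist');cv2.imwrite(f"pics/w28.png",im[:,:,::-1])
im=bot.capture('scene');cv2.imwrite(f"pics/s28.png",cv2.resize(im[150:300,220:440,::-1],None,fx=3.5,fy=3.5,interpolation=cv2.INTER_CUBIC))
E
```

```text
time: 29.87
tcp_pos: [0.4455, 0.019, 0.037]
tool_rot: [3.13, 0.0, 1.59]
force: [-6.1, 0.6, 2.1]
width: 0.223
time: 30.53
tcp_pos: [0.4202, 0.0184, 0.1579]
tool_rot: [3.13, 0.0, 1.589]
force: [0.9, 0.0, -0.4]
width: 0.498
```

View pics/w28.png

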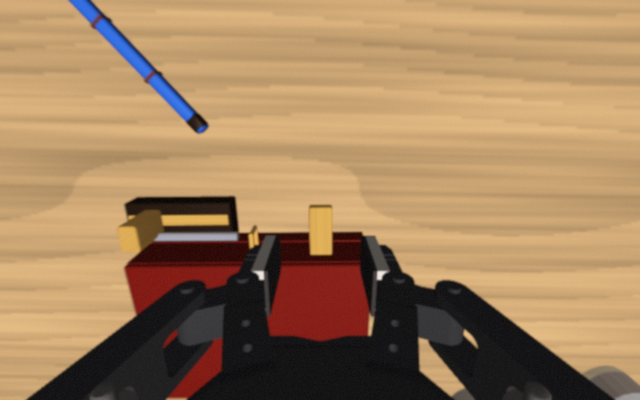

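View pics/s28.png

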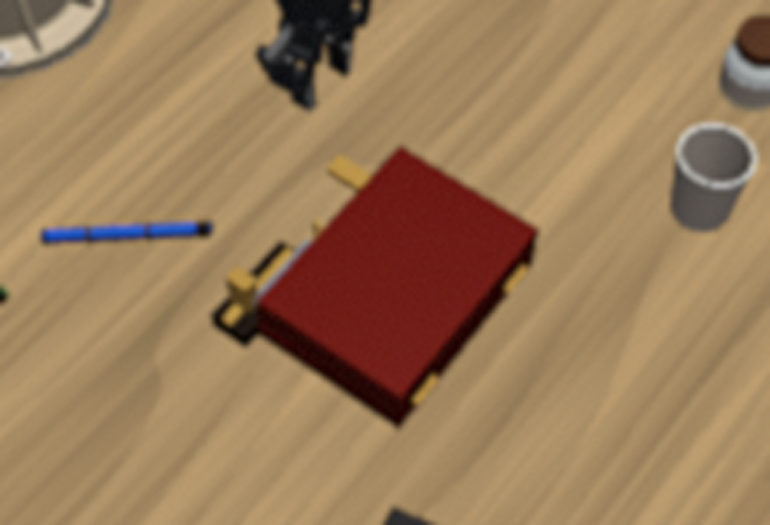

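The lid looks shut, but the seam at row 238 needs checking against the earlier view.

```bash
python3 - <<'E'
import cv2,numpy as np
a=cv2.imread('pics/w5.png')[180:290,60:420];b=cv2.imread('pics/w28.png')[180:290,100:460]
cv2.imwrite('pics/cmp.png',cv2.resize(np.vstack([a,b]),None,fx=2.2,fy=2.2,interpolation=cv2.INTER_CUBIC))
E
```

```text
(no output)
```

View pics/cmp.png

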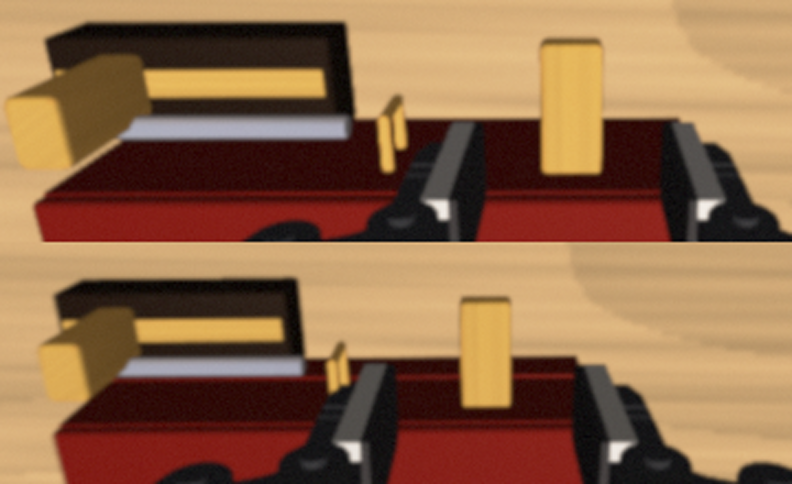

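In the lower crop a thin red rim line shows between tray and lid, so it is probably still slightly ajar. I'll press the lid top near its front edge gently with shut fingers.

```bash
python3 - <<'E'
from h import *
plan([.49,.002,.10],[np.pi,0,1.594])
E
python3 -m handwheel '{"jaw":[-1,-1,-1,-1,-1,-1,-1,-1],"dp":[[-0.02,0.08,0],[-0.035,0.16,0],[-0.04,0.175,0],[-0.04,0.175,0.03],[-0.04,0.175,0.08],[-0.04,0.175,0.13],[-0.04,0.175,0.15],[-0.04,0.175,0.15]],"turn":[[0.004,0,0],[0.004,0,0],[0.004,0,0],[0.004,0,0],[0.004,0,0],[0.004,0,0],[0.004,0,0],[0.004,0,0]]}'
python3 - <<'E'
from h import *
plan([.49,.002,.081],[np.pi,0,1.594])
E
```

```text
dp [-0.0428  0.163   0.1606] turn [ 0.0071  0.0007 -0.0015] rows 3.0 1.0 t 30.63 F [ 1.3 -0.   0.1] w 0.496
time: 31.3
tcp_pos: [0.493, 0.0034, 0.1021]
tool_rot: [3.136, 0.002, 1.589]
force: [-0.4, 0.3, -0.1]
width: 0.003
dp [-0.0032 -0.0079  0.0528] turn [ 0.0017  0.0005 -0.0016] rows 1.0 1.0 t 31.3 F [-0.4  0.3 -0.1] w 0.003
```

```bash
python3 -m handwheel '{"jaw":[-1,-1,-1,-1,-1,-1],"dp":[[0,-0.008,0.01],[0,-0.008,0.02],[0,-0.008,0.03],[0,-0.008,0.036],[0,-0.008,0.042],[0,-0.008,0.042]],"turn":[[0,0,0],[0,0,0],[0,0,0],[0,0,0],[0,0,0],[0,0,0]]}'
```

```text
time: 31.8
tcp_pos: [0.4899, 0.0033, 0.0852]
tool_rot: [3.136, 0.002, 1.589]
force: [-0.1, -0.0, 0.1]
width: -0.001
```

```bash
python3 -m handwheel '{"jaw":[-1,-1,-1,-1,-1,-1],"dp":[[0,0,0.004],[0,0,0.008],[0,0,0.012],[0,0,0.016],[0,0,0.016],[0,0,0.016]],"turn":[[0,0,0],[0,0,0],[0,0,0],[0,0,0],[0,0,0],[0,0,0]]}'
```

```text
time: 32.3
tcp_pos: [0.4899, 0.0032, 0.0809]
tool_rot: [3.135, 0.002, 1.589]
force: [-7.5, 0.5, 18.9]
width: -0.0
```

The push meets 19 N with fingertips at z 62 mm, the height of the shut lid's top. Lift, then go to the bolt grip.

```bash
python3 -m handwheel '{"jaw":[-0.1,-0.1,-0.1,-0.1,-0.1,-0.1,-0.1,-0.1],"dp":[[0,0,-0.05],[0,0,-0.12],[-0.1,-0.04,-0.12],[-0.2,-0.08,-0.12],[-0.3,-0.09,-0.12],[-0.335,-0.09,-0.12],[-0.335,-0.09,-0.12],[-0.335,-0.09,-0.12]],"turn":[[0,0,0],[0,0,0],[0,0,0],[0,0,0],[0,0,0],[0,0,0],[0,0,0],[0,0,0]]}'
python3 - <<'E'
from h import *
m=bot.camera_model('wrist');im=bot.capture('wrist');cv2.imwrite(f"pics/w29.png",im[:,:,::-1])
plan([.4515,-.134,.058],[np.pi,0,1.594])
E
```

```text
time: 32.97
tcp_pos: [0.456, -0.1321, 0.1289]
tool_rot: [3.135, 0.002, 1.587]
force: [1.2, 0.3, -0.2]
width: 0.452
dp [-0.0067 -0.0121  0.1769] turn [ 0.0019  0.0005 -0.0018] rows 2.0 1.0 t 33.02 F [ 0.4  0.1 -0.9] w 0.447
```

View pics/w29.png

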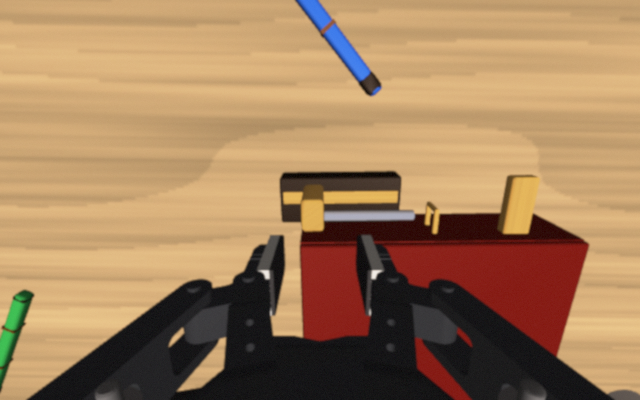

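The rim line is gone, so the lid is fully shut; the bolt grip is at (313,207). Descend and push it home.

```bash
python3 -m handwheel '{"jaw":[-0.1,-0.1,-0.1,-0.1,-0.1,-0.1,-0.1,-0.1],"dp":[[-0.007,-0.01,0.09],[-0.007,-0.01,0.177],[-0.007,-0.01,0.177],[-0.007,-0.01,0.177],[0.03,-0.01,0.177],[0.07,-0.01,0.177],[0.11,-0.01,0.177],[0.11,-0.01,0.177]],"turn":[[0,0,0],[0,0,0],[0,0,0],[0,0,0],[0,0,0],[0,0,0],[0,0,0],[0,0,0]]}'
python3 - <<'E'
from h import *
m=bot.camera_model('wrist');im=bot.capture('wrist');cv2.imwrite(f"pics/w30.png",im[:,:,::-1])
E
```

```text
time: 33.68
tcp_pos: [0.4531, -0.0866, 0.0603]
tool_rot: [3.133, 0.005, 1.591]
force: [-0.7, 0.1, 0.5]
width: 0.451
```

View pics/w30.png

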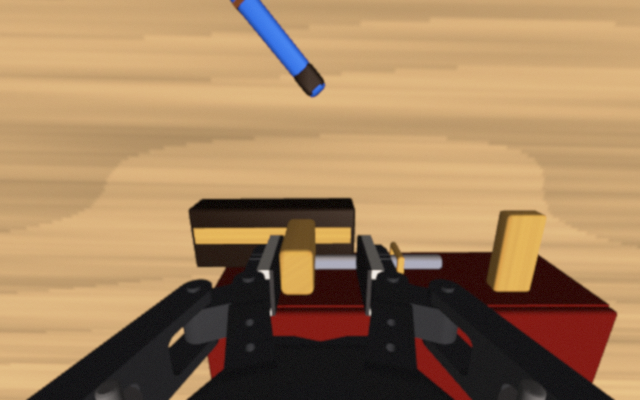

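```bash
python3 -m handwheel '{"jaw":[-0.1,-0.1,-0.1,-0.1,-0.1],"dp":[[0.004,-0.003,0],[0.008,-0.003,0],[0.012,-0.003,0],[0.012,-0.003,0],[0.012,-0.003,0]],"turn":[[0,0,0],[0,0,0],[0,0,0],[0,0,0],[0,0,0]]}'
```

```text
time: 34.15
tcp_pos: [0.4533, -0.086, 0.0619]
tool_rot: [3.131, 0.012, 1.589]
force: [-1.1, -14.5, -3.1]
width: 0.454
```

Stopped with 14.5 N; the geometry gives about 40 mm of travel. Back off and verify.

```bash
python3 -m handwheel '{"jaw":[-0.1,-0.1,-0.1,-0.1,-0.1,-0.1,-0.1],"dp":[[-0.012,-0.003,0],[-0.022,-0.003,0],[-0.022,-0.003,-0.03],[-0.022,-0.003,-0.1],[-0.022,-0.003,-0.2],[-0.022,-0.003,-0.25],[-0.022,-0.003,-0.25]],"turn":[[0,0,0],[0,0,0],[0,0,0],[0,0,0],[0,0,0],[0,0,0],[0,0,0]]}'
python3 - <<'E'
from h import *
im=bot.capture('wrist');cv2.imwrite(f"pics/w31.png",im[:,:,::-1])
E
```

```text
time: 34.73
tcp_pos: [0.4543, -0.0944, 0.1675]
tool_rot: [3.122, 0.015, 1.589]
force: [1.8, 0.7, 0.4]
width: 0.446
```

View pics/w31.png

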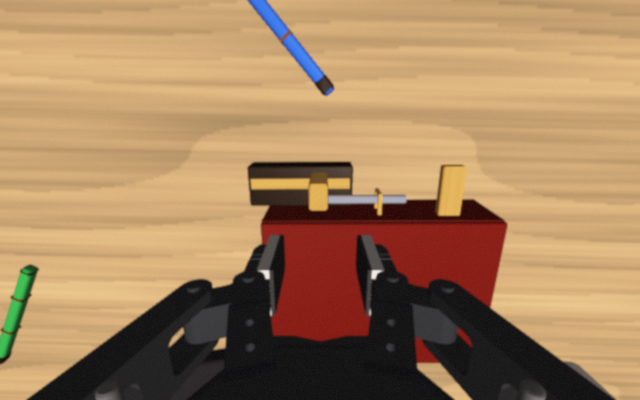

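```bash
python3 -m handwheel '{"jaw":[-0.1,-0.1,-0.1,-0.1,-0.1,-0.1],"dp":[[0,-0.08,-0.1],[0,-0.16,-0.2],[0.05,-0.2,-0.25],[0.1,-0.2,-0.25],[0.15,-0.2,-0.25],[0.15,-0.2,-0.25]],"turn":[[0.006,0,0],[0.006,0,0],[0.006,0,0],[0.006,0,0],[0.006,0,0],[0.006,0,0]]}'
python3 - <<'E'
from h import *
im=bot.capture('wrist');m=bot.camera_model('wrist')
cv2.imwrite('pics/w32.png',im[:,:,::-1])
for z in [0]:
    cv2.imwrite('pics/c32.png',cv2.resize(im[200:290,200:440,::-1],None,fx=3.3,fy=3.3,interpolation=cv2.INTER_CUBIC))
np.savez('w32.npz',T=m['T'],im=im)
it=bot.capture('top');cv2.imwrite('pics/t32.png',it[:,:,::-1])
E
```

```text
time: 35.28
tcp_pos: [0.3694, -0.0318, 0.263]
tool_rot: [-3.14, 0.012, 1.592]
force: [0.1, -0.0, -0.1]
width: 0.449
```

View pics/w32.png

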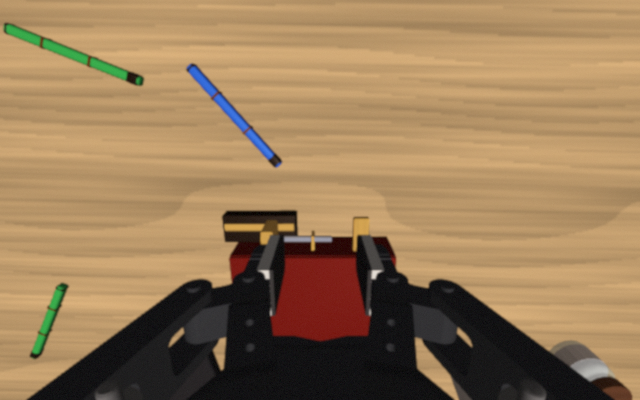

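View pics/t32.png

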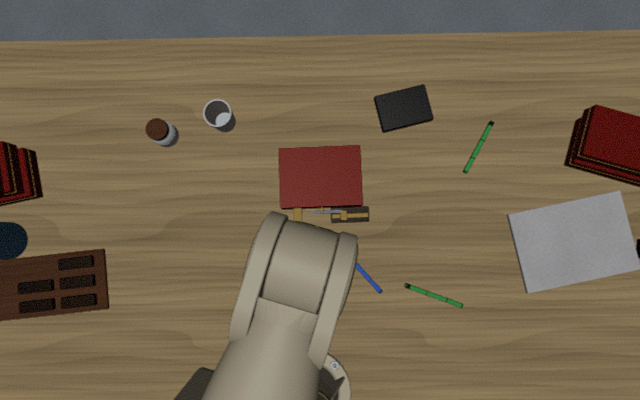

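```bash
python3 - <<'E'
import cv2,numpy as np
a=cv2.imread('pics/top0.png');b=cv2.imread('pics/t32.png')
c=[cv2.resize(x[195:230,285:380],None,fx=8,fy=8,interpolation=cv2.INTER_CUBIC) for x in(a,b)]
cv2.imwrite('pics/cmp2.png',np.vstack(c))
E
```

```text
(no output)
```

View pics/cmp2.png

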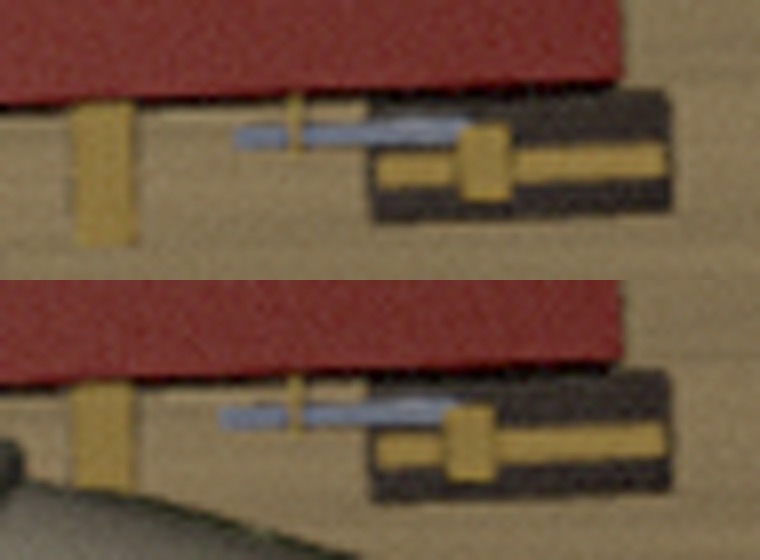

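The bolt is about 4 mm further home than at the start (rod tip at column 220 against 233), against its end stop, and the lid's edge is where it was when shut. Handing in.

```bash
python3 -c "
from cell import bot
print(bot.sense()['force'],bot.sense()['time'],bot.sign_off())"
```

```text
the job is handed in; nothing more can be done
[-0.38237012  0.86753349 -0.02437536] 35.3833 None
```

The job is handed in after 35 s of robot time, with all three brown handles packed, the lid shut and the bolt home. `sign_off` gives no verdict, so this rests on my own last checks.

**Sequence:**
- I drew the bolt back to its stop.
- I swung the lid up to its open stop.
- I laid the three handles in grooves 3, 1 and 2.
- I lowered the lid.
- I pushed the bolt home.

**Last checks:**
- **Handles:** just before the lid came down they were seated between the ribs, centred within about 3 mm end to end.
- **Lid:** after I lowered it by the tab, a thin seam showed it was still slightly ajar. I pressed the top down gently (19 N at z 62 mm, the shut height) and the seam was gone.
- **Bolt:** it stopped at its end with 14.5 N, about 4 mm further home than it was at the start.
- **Bystanders:** the cup, inkstone, jar and coloured look-alikes looked unmoved in the last top view.

**Disagreements:**
- **Scene camera:** it differed from the top and wrist cameras by 5–10 mm at the case, so I did not use it for measuring.
- **Last handle check:** it put the handles about 4–6 mm short of the groove centres across the case, although they looked plainly seated.

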